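# Change the sleeves in a sampler carriage

### The job

Draw the sampler's carriage fully out from under its bridge by the black tab, stand the spent orange-necked sleeves upright in the grey tray, and slide every new blue-necked sleeve fully home in a bore of the carriage, any bore, flange flat on the block. Only then push the loaded carriage fully home under the bridge, and last of all swing the red clamp lever right over. Leave the amber bottle, the white jar and the carton where they stand.

Things in the scene. Friction and masses are not known exactly. Their poses are not given: they have to be found in the camera images.
- new0: A new sleeve, steel with a blue neck, loose on the table at the start (2 to 4 of the four are present). Upright, 53 mm tall, about 0.12 kg, weight low: body 34 mm diameter from 0 to 20 mm above the foot (foot chamfered 2 mm), stop flange 40 mm diameter from 20 to 25 mm, plain grip neck 26 mm diameter from 25 to 53 mm. Origin: centre of the foot; z up along its axis. 
- new1: A new sleeve, steel with a blue neck, loose on the table at the start (2 to 4 of the four are present). Upright, 53 mm tall, about 0.12 kg, weight low: body 34 mm diameter from 0 to 20 mm above the foot (foot chamfered 2 mm), stop flange 40 mm diameter from 20 to 25 mm, plain grip neck 26 mm diameter from 25 to 53 mm. Origin: centre of the foot; z up along its axis. 
- new2: A new sleeve, steel with a blue neck, loose on the table at the start (2 to 4 of the four are present). Upright, 53 mm tall, about 0.12 kg, weight low: body 34 mm diameter from 0 to 20 mm above the foot (foot chamfered 2 mm), stop flange 40 mm diameter from 20 to 25 mm, plain grip neck 26 mm diameter from 25 to 53 mm. Origin: centre of the foot; z up along its axis. 
- new3: A new sleeve, steel with a blue neck, loose on the table at the start (2 to 4 of the four are present). Upright, 53 mm tall, about 0.12 kg, weight low: body 34 mm diameter from 0 to 20 mm above the foot (foot chamfered 2 mm), stop flange 40 mm diameter from 20 to 25 mm, plain grip neck 26 mm diameter from 25 to 53 mm. Origin: centre of the foot; z up along its axis. 
- spent0: A spent sleeve, dark steel with an orange neck, seated in a bore of the carriage at the start (1 or 2 of four are present). Upright, 53 mm tall, about 0.12 kg, weight low: body 34 mm diameter from 0 to 20 mm above the foot (foot chamfered 2 mm), stop flange 40 mm diameter from 20 to 25 mm, plain grip neck 26 mm diameter from 25 to 53 mm. Origin: centre of the foot; z up along its axis. 
- spent1: A spent sleeve, dark steel with an orange neck, seated in a bore of the carriage at the start (1 or 2 of four are present). Upright, 53 mm tall, about 0.12 kg, weight low: body 34 mm diameter from 0 to 20 mm above the foot (foot chamfered 2 mm), stop flange 40 mm diameter from 20 to 25 mm, plain grip neck 26 mm diameter from 25 to 53 mm. Origin: centre of the foot; z up along its axis. 
- spent2: A spent sleeve, dark steel with an orange neck, seated in a bore of the carriage at the start (1 or 2 of four are present). Upright, 53 mm tall, about 0.12 kg, weight low: body 34 mm diameter from 0 to 20 mm above the foot (foot chamfered 2 mm), stop flange 40 mm diameter from 20 to 25 mm, plain grip neck 26 mm diameter from 25 to 53 mm. Origin: centre of the foot; z up along its axis. 
- spent3: A spent sleeve, dark steel with an orange neck, seated in a bore of the carriage at the start (1 or 2 of four are present). Upright, 53 mm tall, about 0.12 kg, weight low: body 34 mm diameter from 0 to 20 mm above the foot (foot chamfered 2 mm), stop flange 40 mm diameter from 20 to 25 mm, plain grip neck 26 mm diameter from 25 to 53 mm. Origin: centre of the foot; z up along its axis. 
- sampler: The sampler, fixed to the table: a flat grey bed 130 mm (x) by 420 mm (y), 8 mm thick, with a white bridge over its +y half. Origin: centre of the bed's underside, on the table; its y axis is the line of the carriage's travel, home being towards +y.
- bridge (a point): Middle of the underside of the white bridge, 80 mm above the table. The bridge is 124 x 190 mm, its top 100 mm above the table with a box (60 x 70 mm) on it up to 150 mm; four 12 mm corner posts at x +-54, y +-88 mm from here. A seated sleeve (71 mm above the table) passes below it; one standing out of its bore does not. Axes as the sampler's.
- carriage (a joint): Travel of the carriage, m: 0 = home under the bridge, as at the start; 0.20 (end stop) = drawn fully out along the sampler's -y axis, clear of the bridge. About 6 N of friction; it stays where it is left. An aluminium block 66 mm (x) by 188 mm (y), 30 mm thick, its top 38 mm above the table, four bores in a row along y, 44 mm apart.
- tab_top (a point): Middle of the top of the carriage's black upright pull tab, 74 mm above the table. The tab is 12 mm thick along the sampler's y, 34 mm wide along x, and stands free from 20 mm above the table to its top; it is 94 mm from the centre of bore0 and, with the carriage home, 65 mm from the bridge. Axes as the sampler's.
- bore0 (a point): Centre of the mouth of bore 0 in the carriage's top face (bore 0 nearest the tab): 35 mm diameter, right through the 30 mm thick block, with a 1.5 mm chamfer at the mouth. Axes as the sampler's. A seated sleeve has its flange on the top face, its foot 20 mm below this point.
- bore1 (a point): Centre of the mouth of bore 1 in the carriage's top face (bore 0 nearest the tab): 35 mm diameter, right through the 30 mm thick block, with a 1.5 mm chamfer at the mouth. Axes as the sampler's. A seated sleeve has its flange on the top face, its foot 20 mm below this point.
- bore2 (a point): Centre of the mouth of bore 2 in the carriage's top face (bore 0 nearest the tab): 35 mm diameter, right through the 30 mm thick block, with a 1.5 mm chamfer at the mouth. Axes as the sampler's. A seated sleeve has its flange on the top face, its foot 20 mm below this point.
- bore3 (a point): Centre of the mouth of bore 3 in the carriage's top face (bore 0 nearest the tab): 35 mm diameter, right through the 30 mm thick block, with a 1.5 mm chamfer at the mouth. Axes as the sampler's. A seated sleeve has its flange on the top face, its foot 20 mm below this point.
- clamp (a joint): Angle of the red-knobbed clamp lever beyond the bridge's +y end, rad: starts near 0 (open, leaning to the sampler's -x), 1.0 = clamped, leaning to +x (end stop). Needs about 1 N at the knob; it stays where it is left. Starts between 0 and 0.2.
- clamp_tip (a point): Centre of the lever's red ball knob, 26 mm diameter. The lever is 80 mm long from its pivot, which is 22 mm above the table at x = 0, y = 242 mm in the sampler's frame; it swings about the sampler's y axis, upright at joint value 0.5. Its housing is 70 x 50 mm and 25 mm high.
- tray_in (a point): Centre of the inner floor of the fixed grey waste tray, 112 mm (x) by 182 mm (y) inside, walls 4 mm thick with their rim 22 mm above the table. Axes are the tray's own.
- reagent: Bystander: amber bottle with blue cap, 66 mm diameter, 140 mm tall, beyond the work. Origin: centre of its underside.
- jar: Bystander: white jar with red lid, 60 mm diameter, 80 mm tall. Origin: centre of its underside.
- carton: Bystander: cardboard carton 100 x 140 x 60 mm. Origin: centre of its underside.

How it is judged:
By the outcome, as a careful person would: the job done as asked, in the order asked, and still so for the second after the job is handed in, with the robot touching nothing.
Of new0, new1, new2, new3 only 2 to 4 are there at a start; the rules pass over those that are not, and their reading is None.
Of spent0, spent1, spent2, spent3 only 1 to 2 are there at a start; the rules pass over those that are not, and their reading is None.
At some moment in a run one of new0, new1, new2, new3 may be knocked a few centimetres aside while the robot is not near it.
Once in a run the grip may slacken for a moment while it holds something.
It also fails if it takes over 210 s, if anything falls off the work surface, if the arm or the gripper's body presses on something with over 40 N, if the wrist force passes 120 N, or if a joint passes its speed limit or range.

### The arm

A 6-joint arm with a two-finger parallel gripper is mounted at the origin on the work surface. World frame = base frame: x ahead of the robot, y to its left, z up, the work surface at z = 0. Lengths are in mm, angles in rad, forces in N, time in s.
With the tool pointing down it reaches from about 275 to 750 mm from the base axis. Payload 10.2 kg.
Tool frame: the origin (TCP) lies midway between the tips of the shut fingers; the grasp point (between the pads) lies 19 mm behind it (ctrl.grip_depth is the distance from the TCP to the grasp point, in mm); y points along the fingers, x is the direction in which the jaws open and shut, and the axes are right-handed (so a half turn about y gives the same grasp; the last joint's range is limited). The gripper opens to 85 mm and grips with 20 to 120 N. Pads are 22 mm wide; open, the fingers measure 114 mm over their backs; the gripper's body (76 mm by 85 mm) begins 54 mm behind the grasp point. The pads swing forward as they close: fully open they stand 13 mm farther back than shut.
Start: joints at [-1.366, 0.313, 1.498, -0, 1.331, -0.223], TCP at [217.795, -477.699, 231.294] pointing down, gripper open.
Joint ranges: [-2.94, 2.94], [-0.97, 2.17], [0.19, 2.56], [-1.23, 4.37], [0.02, 3.11], [-2.88, 2.88]. Speed limits (rad/s): [2.39, 2.39, 3.01, 3.14, 3.14, 3.14].

### API

Orientations are given as a unit quaternion [w, x, y, z].
In Python, from rig import ctrl gives the robot as it stands. The module is installed in compiled form; this text tells all that it offers.
- The arm moves only by the tool drive_tool, never from a script. Its arguments are lists of equal length, an entry for each row: "gripper": the closure, from 0 (fully open) to 1 (shut); "offset": the shift along the tool's x, y, z in m, a list of three; "turn": the turn about the tool's y in degrees. In form: {"gripper": [gripper, ...], "offset": [[tx, ty, tz], ...], "turn": [turn, ...]}. A call has 1 to 20 rows; each row shifts and turns the commanded pose from where the row before left it, along the tool's axes as they then stand; what a row does not reach is not made up. A row lasts 1/12 s, in which the tool goes at most 41.7 mm and 7.16 degrees, less where a joint would pass 70% of its speed; a pose out of reach is approached as far as the arm can. A call is refused whole if a number of a shift passes 0.0417 or a number of a turn 7.16, either way. A call with a gripper value outside its range is refused whole. The fingers move at their own pace and stop on an object; "force" is the grip in N (left out, the last holds). Time passes only in rows, so rows that do not move let the fingers close. It gives the time, the measured TCP pose, the force and the opening at its end, in the units of the state.
- ctrl.sense(): the state, without advancing time (a new reading comes with each control period).
- ctrl.capture(name): name is "scene" or "top"; returns (picture, depth): 400x640x3 uint8, red, green, blue; 400x640 float32, mm along the optical axis (not along the pixel's ray), 0 where there is no reading.
- ctrl.camera_params(name): a dict with "fovy" (degrees; the focal length in pixels is half the picture's height over the tangent of half this angle, whatever the lens; pixels are square), "cx", "cy" (the principal point, pixels), "view" (4x4, takes a point from world to camera coordinates). Camera axes: x right, y down, z forward; pixel columns grow to the right and rows downward; lengths in mm; the calibration is good to about 2 mm. A picture is of the moment at which its call begins. camera_params takes no time and is no camera call.
- ctrl.finish_job(): hands the job in, once; it reports no verdict.
Trained networks look in the newest picture that a camera, given by its name, has taken for a name from the list of things; names that differ only in an ending like _2 or _b are one class to them, and where a whole thing is asked for, a point or a joint stands for the part that bears it (a point fixed in the world has none). Each returns a list of dicts, best first, with "score" (0 to 1); they miss things now and then, are a little off and sometimes report something else, mostly with a low value. They report only what shows in the picture. A call takes as long as a camera call.
- ctrl.boxes_of(camera, query): "centre" ([x, y, z] in mm, in the coordinates of the camera as it stood for that picture, good to about 4 mm: the middle of the surface that is visible of it).
- ctrl.regions_of(camera, query): "mask" (400x640 bool, what is visible of it).
- ctrl.pinpoint(camera, query): "centre" ([x, y, z] in mm, in the coordinates of the camera as it stood for that picture, good to about 4 mm: a listed point, or the origin of a listed thing).
The state is a dict: "time_s": time; "joints": joint angles; "dq": joint speeds; "tau": joint torques, N m; "eef_pos": TCP position; "ee_rot": TCP orientation; "force": force on the tool from outside, world axes, zero at the start; "wrist_torque": the same for the moment, N m; "grip_width": opening from 0.0 (shut) to 1.0 (fully open).
Only numpy, scipy, OpenCV 4.12 (cv2) and the standard library are available. Lean on these libraries where they do the work, as an engineer would, in place of code of your own. Each camera call takes 0.05 s, during which the arm holds its last target.

## Working session

There is one attempt and no reset: what is moved stays moved. The work goes in short steps, Python scripts to look and compute and a tool call to move; the robot and the scene stay as the last step left them, time stands still between calls to the robot, and variables do not carry over. Pictures are saved under pics/ and viewed, and the job is handed in when it is done.

Besides the shell and the picture viewer there is one more tool, called after "Call:" as a command line: name --pt "numbers of a row" for each row, then --argument value for the rest. drive_tool: Moves the arm, as the interface text tells. Its arguments: {"type":"object","properties":{"gripper":{"type":"array","items":{"type":"number"}},"offset":{"type":"array","items":{"type":"array","items":{"type":"number"}}},"turn":{"type":"array","items":{"type":"number"}},"force":{"type":"number"}},"required":["gripper","offset","turn"]}

```bash
mkdir -p pics
cat > h.py <<'E'
import numpy as np, cv2
from rig import ctrl
def cap(n,tag):
    p,d=ctrl.capture(n); cv2.imwrite(f'pics/{tag}.png',p[:,:,::-1]); return p,d
def w(n,c):
    V=np.array(ctrl.camera_params(n)['view']); return (np.linalg.inv(V)@np.r_[c,1])[:3]
def px(n,pt):
    P=ctrl.camera_params(n);V=np.array(P['view']);c=(V@np.r_[pt,1])[:3];f=200/np.tan(np.radians(P['fovy']/2))
    return c[:2]/c[2]*f+[P['cx'],P['cy']]
def cloud(n,d):
    P=ctrl.camera_params(n);f=200/np.tan(np.radians(P['fovy']/2))
    v,u=np.mgrid[:400,:640]; c=np.stack([(u-P['cx'])/f*d,(v-P['cy'])/f*d,d,np.ones_like(d)],-1)
    return (c@np.linalg.inv(np.array(P['view'])).T)[...,:3]
def pin(n,q):
    return [(round(r['score'],2),np.round(w(n,r['centre']),1).tolist()) for r in ctrl.pinpoint(n,q)][:5]
def st():
    s=ctrl.sense(); print({k:np.round(v,3).tolist() for k,v in s.items() if k in('time_s','eef_pos','ee_rot','force','grip_width','joints')})
    return s
E
python3 - <<'E'
from h import *
st()
for n in('top','scene'):
    cap(n,n+'0'); P=ctrl.camera_params(n); print(n,P['fovy'],np.linalg.inv(np.array(P['view']))[:3].round(2).tolist())
for q in ('new0','spent0','sampler','tab_top','bore0','bore3','bridge','clamp_tip','tray_in'):
    print(q,'top',pin('top',q)); print(q,'scene',pin('scene',q))
st()
E
```

```text
{'time_s': 0.0, 'joints': [-1.366, 0.313, 1.498, -0.0, 1.331, -0.223], 'eef_pos': [217.743, -477.431, 230.732], 'ee_rot': [0.595, -0.594, 0.383, -0.382], 'force': [0.233, -0.165, -0.792], 'grip_width': 1.001}
top 46.05930833091616 [[-0.05, -0.98, 0.2, 322.84], [-1.0, 0.05, -0.01, -2.54], [0.0, -0.2, -0.98, 1478.32]]
scene 43.516505386102345 [[0.79, 0.49, -0.36, 1079.74], [0.61, -0.64, 0.47, -651.77], [-0.0, -0.6, -0.8, 1114.82]]
new0 top [(0.67, [630.9, -15.3, -3.0]), (0.66, [645.5, -111.5, -1.6]), (0.6, [638.3, -258.7, 1.0]), (0.42, [616.6, -199.1, -0.5])]
new0 scene [(0.7, [615.0, -201.8, -0.8]), (0.58, [640.0, -254.8, -0.4]), (0.54, [647.2, -110.5, -5.1]), (0.51, [641.0, -22.7, -0.8])]
spent0 top []
spent0 scene [(0.54, [484.5, 40.0, 16.4])]
sampler top [(0.92, [482.0, 8.4, 0.2])]
sampler scene [(0.67, [487.4, 8.9, 0.6])]
tab_top top [(0.51, [479.5, -50.2, 73.5]), (0.36, [489.9, 41.0, 38.9])]
tab_top scene [(0.73, [485.0, -57.1, 72.7])]
bore0 top [(0.63, [486.5, 44.6, 39.8])]
bore0 scene [(0.83, [490.2, 42.2, 36.4]), (0.77, [496.6, 82.3, 35.9]), (0.72, [493.3, 134.1, 42.2]), (0.66, [498.4, 174.8, 35.5]), (0.16, [484.4, 43.6, 16.5])]
bore3 top [(0.63, [486.5, 44.6, 39.8])]
bore3 scene [(0.83, [490.2, 42.2, 36.4]), (0.77, [496.6, 82.3, 35.9]), (0.72, [493.3, 134.1, 42.2]), (0.66, [498.4, 174.8, 35.5]), (0.16, [484.4, 43.6, 16.5])]
bridge top [(0.65, [495.1, 105.7, 83.4])]
bridge scene [(0.65, [496.0, 102.8, 80.4]), (0.56, [669.0, 432.3, 1.4])]
clamp_tip top [(0.65, [473.5, 254.0, 96.9])]
clamp_tip scene [(0.5, [478.0, 246.5, 99.2])]
tray_in top [(0.58, [642.9, 194.7, 3.1])]
tray_in scene [(0.6, [494.7, 106.5, 79.3]), (0.58, [637.6, 190.3, 6.5])]
{'time_s': 1.0, 'joints': [-1.366, 0.313, 1.498, -0.0, 1.331, -0.223], 'eef_pos': [217.788, -477.698, 231.296], 'ee_rot': [-0.595, 0.595, -0.382, 0.382], 'force': [1.505, -0.204, -0.72], 'grip_width': 1.001}
```

View pics/top0.png

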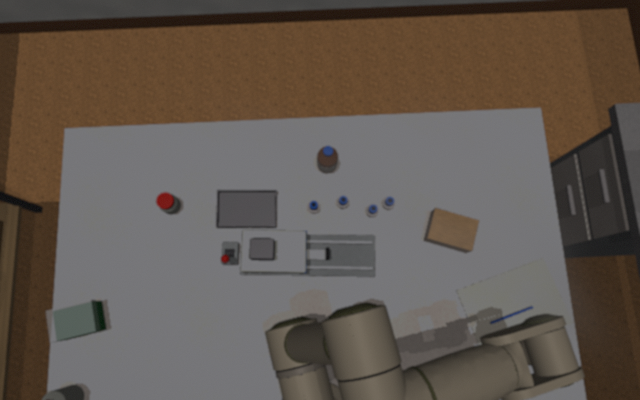

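View pics/scene0.png

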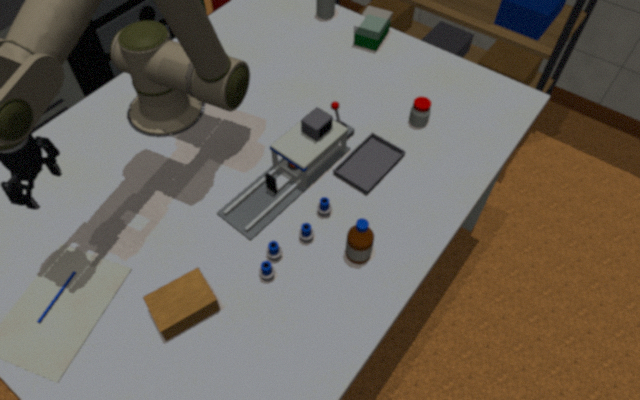

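```bash
cat >> h.py <<'E'
def blue(n,p,d,lo=None):
    """blue necks: fit top-disc centres"""
    C=cloud(n,d); hsv=cv2.cvtColor(p,cv2.COLOR_RGB2HSV)
    m=((hsv[...,0]>100)&(hsv[...,0]<130)&(hsv[...,1]>110)&(d>0)&(C[...,2]>20)&(C[...,2]<90)).astype(np.uint8)
    k,l,s,c=cv2.connectedComponentsWithStats(m)
    out=[]
    for i in range(1,k):
        if s[i,4]<15: continue
        q=C[l==i]; t=q[q[:,2]>np.percentile(q[:,2],90)-6]
        out.append((s[i,4],np.round(c[i]).tolist(),q.mean(0).round(1).tolist(),q[:,2].max().round(1),((t.min(0)+t.max(0))/2).round(1).tolist(),len(t)))
    return out
E
python3 - <<'E'
from h import *
s=ctrl.sense()
from scipy.spatial.transform import Rotation as R
q=s['ee_rot'];print(R.from_quat([q[1],q[2],q[3],q[0]]).as_matrix().round(3))
for n in('top','scene'):
    p,d=ctrl.capture(n); C=cloud(n,d)
    for b in blue(n,p,d): print(n,b)
    m=(C[...,0]>380)&(C[...,0]<580)&(C[...,1]>-250)&(C[...,1]<270)
    for name,a,b in (('bridge',92,108),('bed',5,12),('tabtop',66,80),('boxtop',142,156)):
        k=m&(C[...,2]>a)&(C[...,2]<b)
        if name=='bed': k&=C[...,1]<0
        P=C[k]
        if len(P)<4: continue
        r=cv2.minAreaRect(P[:,:2].astype(np.float32)); print(n,name,len(P),np.round(r[0],1),np.round(r[1],1),round(r[2],1),P[:,2].mean().round(1))
E
```

```text
[[ 0.415 -0.     0.91 ]
 [-0.91   0.     0.415]
 [-0.    -1.    -0.   ]]
top (np.int32(31), [343.0, 200.0], [644.5, -109.6, 50.9], np.float64(60.5), [645.8, -109.8, 54.6], 26)
top (np.int32(41), [313.0, 205.0], [634.0, -16.1, 51.6], np.float64(58.1), [635.4, -16.0, 54.1], 30)
top (np.int32(21), [372.0, 210.0], [611.0, -197.5, 50.6], np.float64(58.2), [612.9, -199.2, 53.6], 17)
top bridge 2163 [495.9 135.5] [249.4 124.8] 86.1 99.7
top bed 1628 [ 479.8 -124.5] [247.8 199.5] 89.6 8.1
top tabtop 44 [494.5  94. ] [303.   30.6] 85.7 73.0
top boxtop 504 [497.  136.5] [70.3 61.3] 86.2 149.1
scene (np.int32(25), [295.0, 165.0], [516.5, 11.4, 80.5], np.float64(89.4), [520.1, 8.9, 85.9], 22)
scene (np.int32(90), [324.0, 203.0], [641.7, -24.0, 47.6], np.float64(56.9), [639.6, -20.1, 53.0], 56)
scene (np.int32(97), [306.0, 229.0], [652.8, -116.2, 48.0], np.float64(56.3), [651.0, -112.7, 52.1], 64)
scene (np.int32(102), [273.0, 247.0], [621.5, -207.0, 48.6], np.float64(56.4), [619.2, -205.0, 52.4], 69)
scene (np.int32(111), [266.0, 267.0], [643.4, -260.3, 48.1], np.float64(56.0), [642.0, -258.1, 52.1], 73)
scene bridge 1738 [499.8 129.4] [248.7 127.2] 85.4 98.8
scene bed 1726 [ 476.4 -123.9] [248.4 191.8] 89.4 7.8
scene tabtop 106 [508.6  89.4] [308.1 117.6] 77.7 72.4
scene boxtop 428 [498.8 133.5] [72.9 65.6] 89.1 148.3
```

Run:
```python
from h import *
for n in('top','scene'):
    p,d=ctrl.capture(n); C=cloud(n,d)
    m=(C[...,0]>400)&(C[...,0]<600)
    for name,a,b,y0,y1 in (('bridge',94,106,0,212),('bed',4,13,-220,-20),('tabtop',66,80,-75,-30),('boxtop',140,158,60,200)):
        k=(m&(C[...,2]>a)&(C[...,2]<b)&(C[...,1]>y0)&(C[...,1]<y1)).astype(np.uint8)
        kk,l,s,c=cv2.connectedComponentsWithStats(k); i=1+np.argmax(s[1:,4]); P=C[l==i]
        r=cv2.minAreaRect(P[:,:2].astype(np.float32)); print(n,name,len(P),np.round(r[0],1),np.round(r[1],1),round(r[2],1),P[:,2].mean().round(1),P.mean(0).round(1),P.min(0).round(0),P.max(0).round(0))
        # x mid by rows binned y
        ys=np.arange(P[:,1].min()+12,P[:,1].max()-10,8); L=[(y,(P[abs(P[:,1]-y)<5,0].min()+P[abs(P[:,1]-y)<5,0].max())/2) for y in ys]
        if len(L)>3: f=np.polyfit(*np.array(L).T,1);print('  midline x=%.4f*y+%.1f'%tuple(f))
```

```text
top bridge 2013 [494.2 106.3] [190.9 124.7] 86.6 99.5 [491.   97.6  99.5] [428.   9.  94.] [561. 204. 106.]
  midline x=0.0680*y+486.5
top bed 1589 [ 481.2 -111.6] [186.7 135.3] 87.3 8.1 [ 478.8 -114.8    8.1] [ 409. -208.    4.] [553. -20.  13.]
  midline x=0.0638*y+487.3
top tabtop 43 [483.2 -52.3] [ 9.3 30.4] 87.0 73.0 [483.  -52.3  73. ] [468. -57.  67.] [499. -47.  79.]
top boxtop 525 [497.  136.6] [70.3 61.4] 86.6 149.2 [495.8 135.9 149.2] [465. 101. 140.] [529. 173. 157.]
  midline x=0.0505*y+490.1
scene bridge 1603 [496.2 103.7] [192.3 127.3] 87.1 99.0 [504.7  78.8  99. ] [429.   5.  94.] [563. 199. 106.]
  midline x=0.3383*y+473.4
scene bed 1689 [ 485.3 -110.7] [189.4 130.6] 85.7 7.5 [ 494.4 -125.5    7.5] [ 414. -208.    4.] [555. -21.  13.]
  midline x=0.1164*y+507.8
scene tabtop 56 [486.6 -55.1] [12.4 34.5] 82.8 72.0 [487.7 -56.2  72. ] [469. -62.  66.] [504. -48.  77.]
scene boxtop 458 [499.5 132.8] [72.8 63. ] 86.1 147.9 [500.9 130.9 147.9] [467.  96. 140.] [532. 171. 155.]
  midline x=0.0676*y+490.4
```

Call:
drive_tool --gripper '[0,0,0,0,0,0,0,0,0,0]' --pt "0 0 0" --pt "0 0 0" --pt "0 0 0" --pt "0 0 0" --pt "0 0 0" --pt "0 0 0" --pt "0 0 0" --pt "0 0 0" --pt "0 0 0" --pt "0 0 0" --turn '[-6.2,-6.2,-6.2,-6.2,-6.2,-6.2,-6.2,-6.2,-6.2,-6.1]'

```text
time_s: 2.03
eef_pos: [217.8, -477.7, 231.3]
ee_rot: [-0.707, 0.707, -0.02, 0.02]
force: [0.4, -0.3, -0.2]
grip_width: 1.001
```

Call:
drive_tool --gripper '[0,0,0,0,0,0,0,0,0,0,0,0,0,0,0,0,0,0,0,0]' --pt "0.012 0 0.022" --pt "0.012 0 0.022" --pt "0.012 0 0.022" --pt "0.012 0 0.022" --pt "0.012 0 0.022" --pt "0.012 0 0.022" --pt "0.012 0 0.022" --pt "0.012 0 0.022" --pt "0.012 0 0.022" --pt "0.012 0 0.022" --pt "0.012 0 0.022" --pt "0.012 0 0.022" --pt "0.012 0 0.022" --pt "0.012 0 0.022" --pt "0.012 0 0.022" --pt "0.012 0 0.022" --pt "0.012 0 0.022" --pt "0.012 0 0.022" --pt "0.012 0 0.022" --pt "0.012 0 0.022" --turn '[0,0,0,0,0,0,0,0,0,0,0,0,0,0,0,0,0,0,0,0]'

```text
time_s: 3.7
eef_pos: [485.4, -52.4, 231.4]
ee_rot: [-0.707, 0.707, -0.022, 0.022]
force: [-0.5, 0.1, 0.3]
grip_width: 0.999
```

Call:
drive_tool --gripper '[0,0,0,0,0,0,0,0,0,0.6,0.6,0.6,0.6,0.6,0.6]' --pt "0 0.025 0" --pt "0 0.03 0" --pt "0 0.03 0" --pt "0 0.03 0" --pt "0 0.03 0" --pt "0 0.02 0" --pt "0 0.015 0" --pt "0 0.006 0" --pt "0 0 -0.002" --pt "0 0 0" --pt "0 0 0" --pt "0 0 0" --pt "0 0 0" --pt "0 0 0" --pt "0 0 0" --turn '[0,0,0,0,0,0,0,0,0,0,0,0,0,0,0]' --force 60

```text
time_s: 4.95
eef_pos: [484.1, -55.5, 45.5]
ee_rot: [0.707, -0.707, 0.023, -0.022]
force: [-5.4, 0.2, 3.1]
grip_width: 0.399
```

Run:
```python
from h import *
st(); cap('scene','s1')
```

```text
{'time_s': 4.95, 'joints': [-0.355, 0.473, 1.816, -0.0, 0.853, -0.292], 'eef_pos': [484.132, -55.463, 45.516], 'ee_rot': [0.707, -0.707, 0.023, -0.022], 'force': [-5.423, 0.176, 3.141], 'grip_width': 0.399}
```

View pics/s1.png

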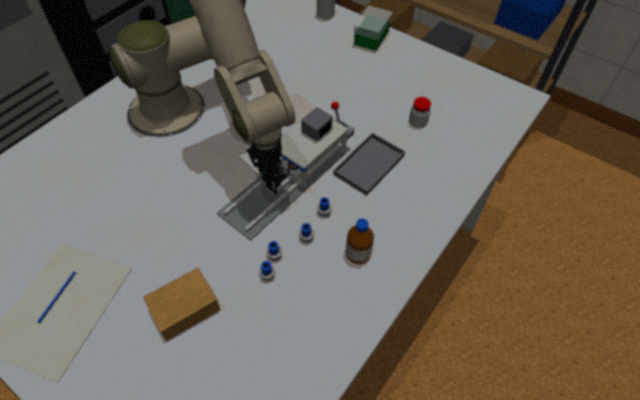

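Call:
drive_tool --gripper '[0.75,0.75,0.75,0.75,0.75,0.75,0.75,0.75,0.75,0.75,0.75,0.75,0.75,0.75,0.75,0.75,0.75,0.75,0.75,0.75]' --pt "0 0 0" --pt "0 0 0" --pt "0 0 0" --pt "0 0 -0.004" --pt "0 0 -0.01" --pt "0 0 -0.014" --pt "0 0 -0.014" --pt "0 0 -0.014" --pt "0 0 -0.014" --pt "0 0 -0.014" --pt "0 0 -0.014" --pt "0 0 -0.014" --pt "0 0 -0.014" --pt "0 0 -0.014" --pt "0 0 -0.014" --pt "0 0 -0.014" --pt "0 0 -0.014" --pt "0 0 -0.01" --pt "0 0 -0.004" --pt "0 0 0" --turn '[0,0,0,0,0,0,0,0,0,0,0,0,0,0,0,0,0,0,0,0]' --force 70

```text
time_s: 6.67
eef_pos: [471.9, -251.9, 45.8]
ee_rot: [-0.707, 0.707, -0.023, 0.022]
force: [-7.7, -1.8, 6.7]
grip_width: 0.377
```

Run:
```python
from h import *
st(); cap('scene','s2');print(pin('scene','bore0'),pin('scene','tab_top'),pin('scene','spent0'))
```

```text
{'time_s': 6.667, 'joints': [-0.709, 0.555, 1.672, -0.001, 0.916, -0.646], 'eef_pos': [471.864, -251.898, 45.766], 'ee_rot': [-0.707, 0.707, -0.023, 0.022], 'force': [-7.742, -1.822, 6.73], 'grip_width': 0.377}
[(0.93, [484.6, -65.0, 39.1]), (0.86, [483.4, -115.5, 33.0]), (0.83, [478.2, -155.7, 36.9]), (0.57, [484.8, -23.2, 33.5])] [(0.93, [473.6, -256.6, 70.4])] [(0.64, [485.1, -67.8, 19.2]), (0.48, [474.4, -157.3, 17.6])]
```

View pics/s2.png

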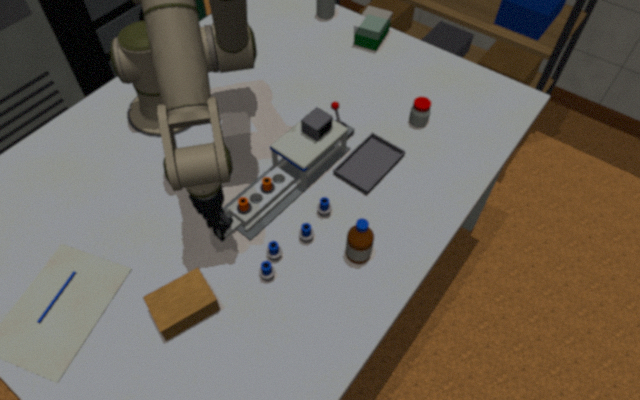

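Call:
drive_tool --gripper '[0.75,0.75,0.75,0.75,0.75]' --pt "0 0 -0.002" --pt "0 0 -0.002" --pt "0 0 -0.002" --pt "0 0 -0.001" --pt "0 0 0" --turn '[0,0,0,0,0]'

```text
time_s: 7.28
eef_pos: [471.6, -255.1, 45.7]
ee_rot: [0.709, -0.705, 0.023, -0.021]
force: [-3.3, 19.3, 14.2]
grip_width: 0.386
```

Call:
drive_tool --gripper '[0.3,0.3,0.3,0.3,0.3,0.3,0.3,0.3,0.3,0.3,0.3]' --pt "0 0 0.002" --pt "0 0 0" --pt "0 0 0" --pt "0 0 0" --pt "0 -0.02 0" --pt "0 -0.03 0" --pt "0 -0.03 0" --pt "0 -0.03 0" --pt "0 -0.02 -0.02" --pt "0 0 -0.03" --pt "0 0 -0.02" --turn '[0,0,0,0,0,0,0,0,0,0,0]'

```text
time_s: 8.2
eef_pos: [468.0, -328.4, 177.0]
ee_rot: [-0.706, 0.708, -0.021, 0.023]
force: [-0.8, 0.5, -1.6]
grip_width: 0.696
```

```bash
cat >> h.py <<'E'
def neck(n,p,d,hlo,hhi,zlo=20,zhi=90):
    """centre of the top disc (26mm) by colour & depth"""
    C=cloud(n,d); hsv=cv2.cvtColor(p,cv2.COLOR_RGB2HSV)
    m=((hsv[...,0]>=hlo)&(hsv[...,0]<=hhi)&(hsv[...,1]>110)&(d>0)&(C[...,2]>zlo)&(C[...,2]<zhi)&(C[...,0]>300)&(C[...,0]<720)&(C[...,1]>-350)&(C[...,1]<350)).astype(np.uint8)
    k,l,s,c=cv2.connectedComponentsWithStats(m)
    return [(int(s[i,4]),np.round(c[i]).tolist(),C[l==i].mean(0).round(1).tolist()) for i in range(1,k) if s[i,4]>10]
def go(t,s=None):
    from scipy.spatial.transform import Rotation as R
    s=s or ctrl.sense(); q=s['ee_rot']; M=R.from_quat([q[1],q[2],q[3],q[0]]).as_matrix()
    print('to',np.round(t,1),'tool d mm',(M.T@(np.array(t)-s['eef_pos'])).round(1),'jaw ang',np.degrees(np.arctan2(M[1,0],M[0,0])).round(2))
E
python3 - <<'E'
from h import *
st()
for n in('top','scene'):
    p,d=cap(n,n+'3')
    for q in('bore0','tab_top','spent0','new0','tray_in'): print(n,q,pin(n,q))
    print(neck(n,p,d,100,130)); print(neck(n,p,d,3,18,45))
    C=cloud(n,d)
    k=((C[...,2]>64)&(C[...,2]<80)&(abs(C[...,0]-472)<40)&(abs(C[...,1]+253)<22)); P=C[k]
    if len(P)>4: r=cv2.minAreaRect(P[:,:2].astype(np.float32)); print('tab',len(P),np.round(r[0],1),np.round(r[1],1),P.mean(0))
    k=((C[...,2]>32)&(C[...,2]<44)&(abs(C[...,0]-480)<50)&(C[...,1]>-240)&(C[...,1]<10)); P=C[k]; r=cv2.minAreaRect(P[:,:2].astype(np.float32)); print('block',len(P),np.round(r[0],1),np.round(r[1],1),r[2],P.mean(0))
E
```

```text
{'time_s': 8.2, 'joints': [-0.817, 0.458, 1.435, -0.0, 1.245, -0.754], 'eef_pos': [468.007, -328.398, 176.982], 'ee_rot': [-0.706, 0.708, -0.021, 0.023], 'force': [-0.78, 0.457, -1.602], 'grip_width': 0.696}
top bore0 [(0.94, [484.5, -114.5, 40.0]), (0.89, [474.1, -155.9, 39.4]), (0.8, [481.2, -64.7, 40.5])]
top tab_top [(0.88, [468.4, -250.4, 72.4]), (0.48, [480.5, -74.4, 14.3]), (0.18, [636.7, -255.5, -0.7])]
top spent0 [(0.51, [486.0, -25.5, 37.3]), (0.49, [478.3, -70.8, 15.7]), (0.48, [613.6, -201.0, 0.6]), (0.45, [472.3, -162.1, 19.8])]
top new0 [(0.69, [614.8, -203.0, 2.8]), (0.62, [632.9, -19.5, -4.2]), (0.61, [643.3, -110.0, -3.7]), (0.41, [638.6, -254.3, -2.0]), (0.39, [664.2, 437.1, -0.6])]
top tray_in [(0.58, [642.7, 196.0, 2.3])]
[(31, [343.0, 200.0], [644.6, -109.1, 52.3]), (43, [313.0, 205.0], [634.3, -16.3, 51.4]), (19, [372.0, 210.0], [610.7, -197.1, 50.3])]
[(57, [333.0, 253.0], [480.9, -69.6, 68.7]), (60, [362.0, 253.0], [475.9, -156.4, 67.5])]
tab 49 [ 471.  -251.6] [11.6 30.6] [ 470.87813665 -251.74104736   72.97154107]
block 932 [481.2 -93.3] [187.6  65.5] 87.253
[... 303 characters left out ...]
, (0.44, [477.0, 243.8, 99.2])]
scene new0 [(0.76, [649.7, -111.1, -1.6]), (0.72, [638.5, -20.9, -4.8]), (0.5, [637.7, -256.8, -1.2])]
scene tray_in [(0.95, [638.8, 191.7, 7.7]), (0.66, [482.2, -119.2, 33.4])]
[(31, [293.0, 163.0], [512.0, 9.1, 85.3]), (88, [324.0, 203.0], [641.6, -23.9, 47.6]), (95, [306.0, 229.0], [652.8, -116.3, 48.1]), (99, [273.0, 247.0], [621.4, -207.3, 49.0]), (113, [266.0, 267.0], [643.7, -260.5, 48.6])]
[(111, [266.0, 184.0], [488.2, -76.2, 63.4]), (115, [242.0, 204.0], [483.0, -163.8, 64.2])]
tab 70 [ 474.3 -254.5] [13.1 36.4] [ 476.49710822 -255.1518492    71.19530752]
block 976 [483.8 -94. ] [190.6  70.8] 86.40201568603516 [487.86016483 -99.58164521  37.3966938 ]
```

View pics/top3.png

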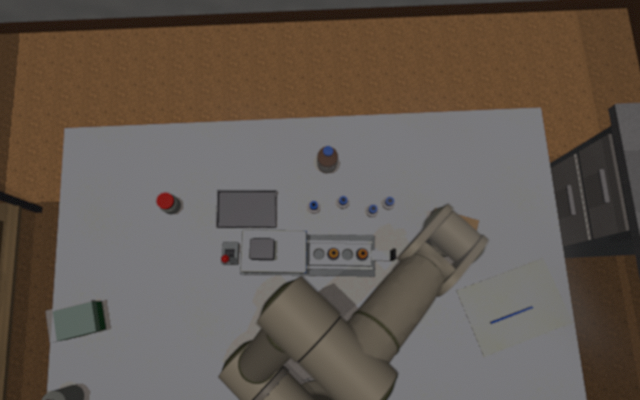

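View pics/scene3.png

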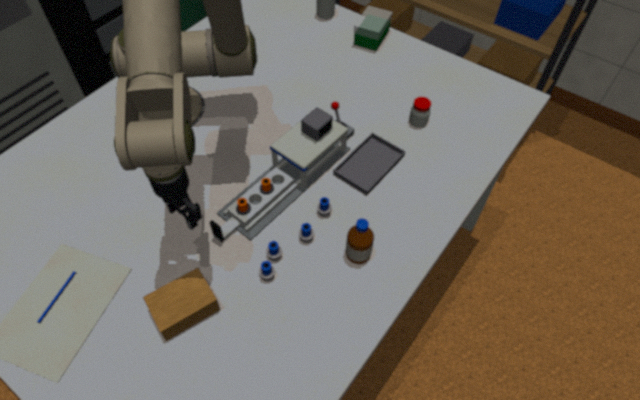

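Call:
drive_tool --gripper '[0.3,0.3,0.3,0.3,0.3,0.3,0.3,0.3,0.3,0.3,0.3,0.3,0.3]' --pt "0 0 0.017" --pt "0 0 0.022" --pt "0 0 0.022" --pt "0 0 0.022" --pt "0 0 0.022" --pt "0 0 0.022" --pt "0 0 0.022" --pt "0 0 0.022" --pt "0 0.01 0.022" --pt "0 0.02 0.022" --pt "0 0.02 0.022" --pt "0 0.015 0.02" --pt "0 0 0" --turn '[0,0,0,0,0,0,0,0,0,0,0,0,0]'

```text
time_s: 9.88
eef_pos: [482.3, -66.2, 107.8]
ee_rot: [0.708, -0.706, 0.023, -0.019]
force: [-0.3, 0.1, 0.5]
grip_width: 0.703
```

Run:
```python
from h import *
go([483.9,-71.7,44]); cap('scene','s4')
```

```text
to [483.9 -71.7  44. ] tool d mm [ 2.3 63.7 -5.5] jaw ang -3.43
```

View pics/s4.png

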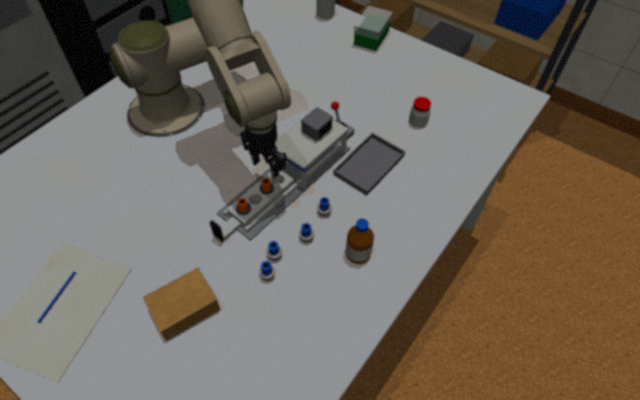

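Call:
drive_tool --gripper '[0.3,0.3,0.3,0.3,0.3,0.3]' --pt "0.002 0 -0.0055" --pt "0 0.015 0" --pt "0 0.018 0" --pt "0 0.018 0" --pt "0 0.012 0" --pt "0 0 0" --turn '[0,0,0,0,0,0]'

```text
time_s: 10.43
eef_pos: [485.1, -76.4, 46.2]
ee_rot: [0.707, -0.707, 0.023, -0.022]
force: [-0.6, 1.3, -0.3]
grip_width: 0.7
```

Run:
```python
from h import *
go([483.9,-71.7,44]); cap('scene','s5'); p=cv2.imread('pics/s5.png'); cv2.imwrite('pics/s5z.png',cv2.resize(p[130:250,190:350],None,fx=4,fy=4,interpolation=2))
```

```text
to [483.9 -71.7  44. ] tool d mm [-1.4  2.2  4.6] jaw ang -3.67
```

View pics/s5z.png

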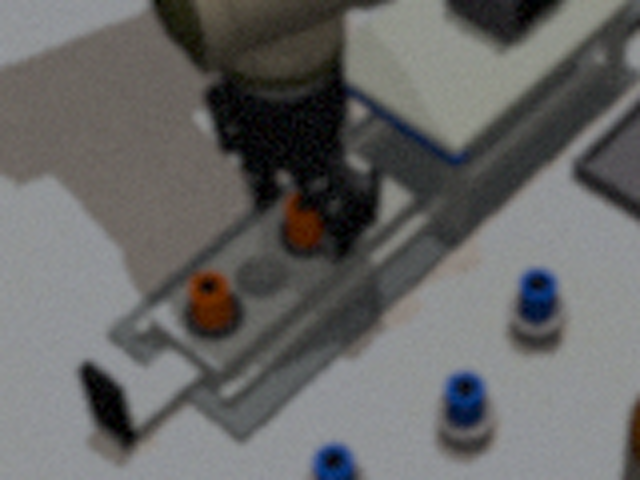

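Run:
```python
from h import *
go([483.9,-71.7,44]); ctrl.capture('top');ctrl.capture('top'); go([483.9,-71.7,44])
```

```text
to [483.9 -71.7  44. ] tool d mm [-2.   3.4  4.6] jaw ang -3.66
to [483.9 -71.7  44. ] tool d mm [-2.7  4.5  4.4] jaw ang -3.64
```

Run:
```python
from h import *
for i in range(6):
    ctrl.capture('top'); s=ctrl.sense(); print(s['time_s'],np.round(s['eef_pos'],2),np.round(s['dq'],3),np.round(s['force'],1))
```

```text
10.6333 [486.32 -76.05  48.57] [ 0.003 -0.002  0.007  0.001 -0.005  0.002] [-0.   0.2  0.4]
10.6833 [486.24 -75.84  48.5 ] [ 0.005  0.002  0.006  0.    -0.004  0.002] [ 0.1  0.3 -0.5]
10.7333 [486.12 -75.65  48.33] [ 0.003  0.001  0.007 -0.    -0.001  0.   ] [-0.1 -0.5 -0.5]
10.7833 [485.98 -75.51  48.14] [ 0.005  0.003  0.006 -0.001 -0.002  0.   ] [-0.2 -0.4  0.1]
10.8333 [485.86 -75.39  47.96] [ 0.002  0.004  0.004 -0.    -0.    -0.001] [ 0.5 -0.1 -0.7]
10.8833 [485.76 -75.27  47.79] [ 0.001  0.004  0.004 -0.    -0.003  0.001] [ 0.3 -0.9 -0.3]
```

Call:
drive_tool --gripper '[0.3,0.3,0.3,0.3,0.3,0.3,0.3,0.3,0.3,0.3]' --pt "0 0 0.002" --pt "0 0 0" --pt "0 0 0" --pt "0 0 0" --pt "0 0 0" --pt "0 0 0" --pt "0 0 0" --pt "0 0 0" --pt "0 0 0" --pt "0 0 0" --turn '[0,0,0,0,0,0,0,0,0,0]'

```text
time_s: 11.72
eef_pos: [485.6, -73.2, 47.3]
ee_rot: [0.707, -0.707, 0.022, -0.022]
force: [0.2, -1.1, 0.8]
grip_width: 0.698
```

Run:
```python
from h import *
go([483.9,-71.7,44]);
```

```text
to [483.9 -71.7  44. ] tool d mm [-1.8  3.3  1.4] jaw ang -3.59
```

Call:
drive_tool --gripper '[0.3,0.3,0.3,0.3,1,1,1,1,1,1,1,1]' --pt "-0.002 0.003 0.0015" --pt "0 0 0" --pt "0 0 0" --pt "0 0 0" --pt "0 0 0" --pt "0 0 0" --pt "0 0 0" --pt "0 0 0" --pt "0 0 0" --pt "0 0 0" --pt "0 0 0" --pt "0 0 0" --turn '[0,0,0,0,0,0,0,0,0,0,0,0]' --force 50

```text
time_s: 12.72
eef_pos: [483.6, -71.6, 44.5]
ee_rot: [-0.707, 0.707, -0.022, 0.022]
force: [-2.6, -0.2, 5.2]
grip_width: 0.285
```

Run:
```python
from h import *
st();go([483.9,-71.7,44]);cap('scene','s6'); p=cv2.imread('pics/s6.png'); cv2.imwrite('pics/s6z.png',cv2.resize(p[130:250,190:350],None,fx=4,fy=4,interpolation=2))
```

```text
{'time_s': 12.717, 'joints': [-0.387, 0.478, 1.813, -0.0, 0.851, -0.324], 'eef_pos': [483.647, -71.57, 44.487], 'ee_rot': [-0.707, 0.707, -0.022, 0.022], 'force': [-2.595, -0.165, 5.223], 'grip_width': 0.285}
to [483.9 -71.7  44. ] tool d mm [ 0.3  0.5 -0.1] jaw ang -3.59
```

View pics/s6z.png

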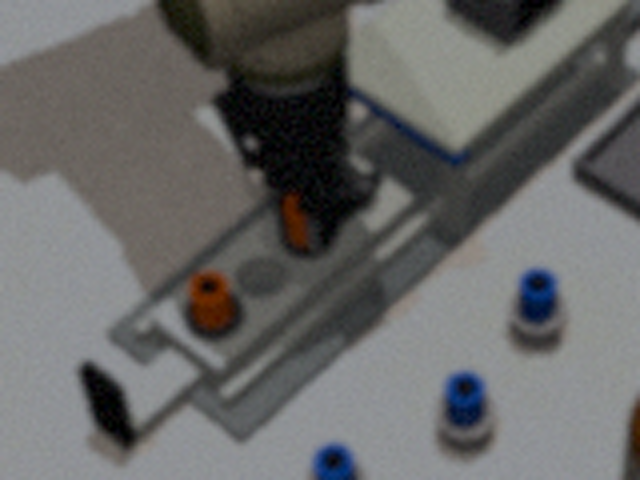

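Call:
drive_tool --gripper '[1,1,1,1,1,1,1,1,1]' --pt "0 -0.003 0" --pt "0 -0.008 0" --pt "0 -0.012 0" --pt "0 -0.015 0" --pt "0 -0.02 0" --pt "0 -0.02 0" --pt "0 -0.02 0" --pt "0 -0.017 0" --pt "0 0 0" --turn '[0,0,0,0,0,0,0,0,0]'

```text
time_s: 13.52
eef_pos: [485.2, -72.0, 162.8]
ee_rot: [-0.706, 0.708, -0.02, 0.024]
force: [1.5, -0.5, -1.7]
grip_width: 0.287
```

Run:
```python
from h import *
st();p,d=cap('scene','s7'); C=cloud('scene',d); k=(C[...,2]>12)&(C[...,2]<30)&(C[...,0]>560)&(C[...,0]<730)&(C[...,1]>85)&(C[...,1]<310); r=cv2.minAreaRect(C[k][:,:2].astype(np.float32)); print(r, np.median(C[...,2][(abs(C[...,0]-641)<30)&(abs(C[...,1]-193)<50)]))
go([641,165,160])
```

```text
{'time_s': 13.517, 'joints': [-0.387, 0.302, 1.702, 0.0, 1.131, -0.324], 'eef_pos': [485.179, -72.033, 162.781], 'ee_rot': [-0.706, 0.708, -0.02, 0.024], 'force': [1.49, -0.498, -1.663], 'grip_width': 0.287}
((632.91357421875, 193.1805419921875), (196.3168182373047, 145.12496948242188), 88.02159881591797) 3.2745271796168254
to [641 165 160] tool d mm [141.5   1.  246.1] jaw ang -3.58
```

View pics/s7.png

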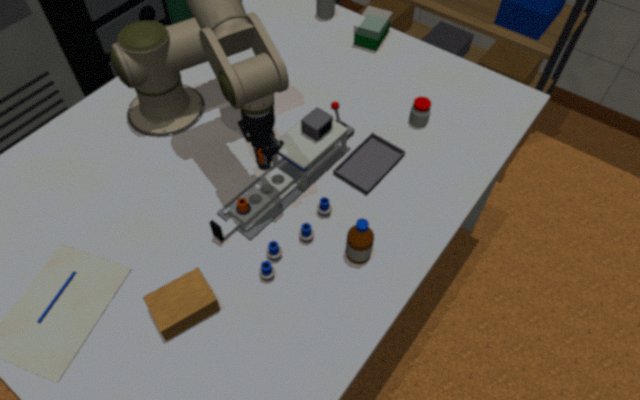

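Call:
drive_tool --gripper '[1,1,1,1,1,1,1,1,1,1,1,1,1,1,1,1,1,1]' --pt "0.006 0 0.01" --pt "0.01 0 0.018" --pt "0.012 0 0.021" --pt "0.012 0 0.021" --pt "0.012 0 0.021" --pt "0.012 0 0.021" --pt "0.012 0 0.021" --pt "0.012 0 0.021" --pt "0.012 0 0.021" --pt "0.012 0 0.021" --pt "0.012 0 0.02" --pt "0.012 0.01 0.015" --pt "0.01 0.02 0.01" --pt "0.006 0.025 0.005" --pt "0 0.025 0" --pt "0 0.02 0" --pt "0 0.014 0" --pt "0 0 0" --turn '[0,0,0,0,0,0,0,0,0,0,0,0,0,0,0,0,0,0]'

```text
time_s: 15.07
eef_pos: [648.3, 165.1, 39.9]
ee_rot: [-0.706, 0.707, -0.025, 0.019]
force: [-0.2, 0.5, -1.7]
grip_width: 0.29
```

Run:
```python
from h import *
cap('scene','s8'); st(); go([641,165,30])
```

```text
{'time_s': 15.117, 'joints': [0.074, 0.813, 1.201, 0.0, 1.134, 0.137], 'eef_pos': [649.393, 165.056, 42.402], 'ee_rot': [-0.707, 0.707, -0.024, 0.02], 'force': [0.61, 1.408, -1.504], 'grip_width': 0.286}
to [641 165  30] tool d mm [-8.3 12.4 -0.6] jaw ang -3.58
```

View pics/s8.png

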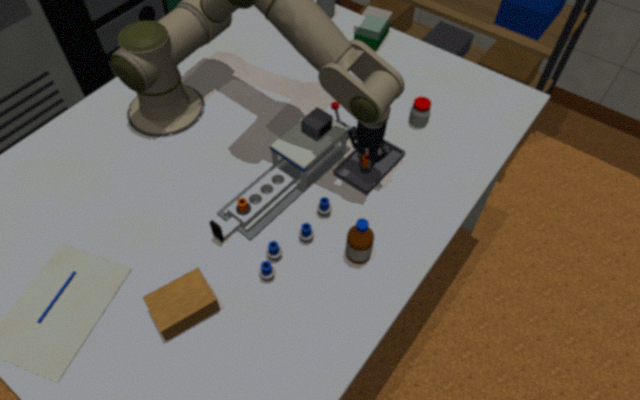

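Call:
drive_tool --gripper '[1,1,1,1,1,1]' --pt "-0.003 0.002 0" --pt "0 0.003 0" --pt "0 0.002 0" --pt "0 0 0" --pt "0 0 0" --pt "0 0 0" --turn '[0,0,0,0,0,0]'

```text
time_s: 15.62
eef_pos: [648.1, 164.6, 38.7]
ee_rot: [0.707, -0.707, 0.022, -0.022]
force: [0.5, -0.8, -0.9]
grip_width: 0.289
```

Call:
drive_tool --gripper '[1,1,1,1,1,1,1]' --pt "0 0.002 0" --pt "0 0.002 0" --pt "0 0.002 0" --pt "0 0 0" --pt "0 0 0" --pt "0 0 0" --pt "0 0 0" --turn '[0,0,0,0,0,0,0]'

```text
time_s: 16.2
eef_pos: [647.9, 164.7, 32.4]
ee_rot: [0.707, -0.707, 0.022, -0.022]
force: [-0.3, -0.5, -1.5]
grip_width: 0.287
```

Call:
drive_tool --gripper '[1,1,1,1,1,1]' --pt "0 0.001 0" --pt "0 0.001 0" --pt "0 0.001 0" --pt "0 0 0" --pt "0 0 0" --pt "0 0 0" --turn '[0,0,0,0,0,0]'

```text
time_s: 16.7
eef_pos: [648.0, 164.7, 30.5]
ee_rot: [-0.707, 0.707, -0.022, 0.022]
force: [-3.5, -0.3, 7.4]
grip_width: 0.284
```

Call:
drive_tool --gripper '[0.4,0.4,0.4,0.4,0.3,0.3,0.3,0.3,0.3,0.3]' --pt "0 0 0" --pt "0 0 0" --pt "0 0 0" --pt "0 0 0" --pt "0 -0.015 0" --pt "0 -0.025 0" --pt "0 -0.025 0" --pt "0 -0.025 0" --pt "0 -0.02 0" --pt "0 -0.015 0" --turn '[0,0,0,0,0,0,0,0,0,0]'

```text
time_s: 17.53
eef_pos: [648.3, 164.7, 156.5]
ee_rot: [0.707, -0.707, 0.021, -0.023]
force: [0.4, 0.1, -0.8]
grip_width: 0.7
```

Run:
```python
from h import *
p,d=cap('scene','s9'); print(neck('scene',p,d,100,130)); print(neck('scene',p,d,3,18,30));go([478.4,-159.4,150])
```

```text
[(38, [293.0, 164.0], [513.6, 9.0, 86.5]), (89, [324.0, 203.0], [641.4, -23.7, 47.9]), (97, [306.0, 229.0], [652.9, -116.1, 48.2]), (101, [273.0, 247.0], [621.3, -206.9, 48.5]), (113, [266.0, 267.0], [643.4, -260.2, 48.3])]
[(104, [366.0, 162.0], [651.3, 158.9, 49.1]), (121, [242.0, 205.0], [482.8, -163.9, 62.5])]
to [ 478.4 -159.4  150. ] tool d mm [-150.3    7.9 -334.2] jaw ang -3.58
```

View pics/s9.png

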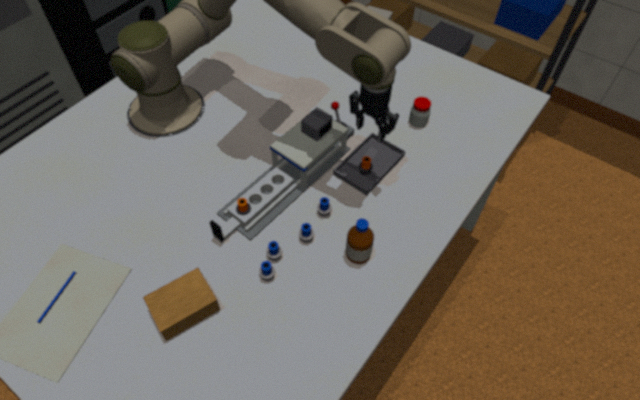

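Call:
drive_tool --gripper '[0.3,0.3,0.3,0.3,0.3,0.3,0.3,0.3,0.3,0.3,0.3,0.3,0.3,0.3,0.3,0.3,0.3,0.3,0.3,0.3]' --pt "-0.005 0 -0.01" --pt "-0.01 0 -0.02" --pt "-0.01 0 -0.022" --pt "-0.01 0 -0.022" --pt "-0.01 0 -0.022" --pt "-0.01 0 -0.022" --pt "-0.01 0 -0.022" --pt "-0.01 0 -0.022" --pt "-0.01 0 -0.022" --pt "-0.01 0 -0.022" --pt "-0.01 0 -0.022" --pt "-0.01 0 -0.022" --pt "-0.01 0 -0.022" --pt "-0.01 0.01 -0.022" --pt "-0.01 0.015 -0.02" --pt "-0.005 0.015 -0.014" --pt "0 0.015 -0.006" --pt "0 0.01 0" --pt "0 0.005 0" --pt "0 0 0" --turn '[0,0,0,0,0,0,0,0,0,0,0,0,0,0,0,0,0,0,0,0]'

```text
time_s: 19.25
eef_pos: [476.9, -158.5, 83.2]
ee_rot: [0.707, -0.706, 0.023, -0.021]
force: [0.1, 0.3, 0.1]
grip_width: 0.699
```

Call:
drive_tool --gripper '[0.3,0.3,0.3,0.3,0.3,0.3]' --pt "0 0 0" --pt "0 0 0" --pt "0 0 0" --pt "0 0 0" --pt "0 0 0" --pt "0 0 0" --turn '[0,0,0,0,0,0]'

```text
time_s: 19.75
eef_pos: [477.3, -159.3, 84.5]
ee_rot: [-0.707, 0.707, -0.022, 0.022]
force: [0.1, 0.6, 0.3]
grip_width: 0.697
```

Run:
```python
from h import *
go([478.3,-159.3,44.5])
```

```text
to [ 478.3 -159.3   44.5] tool d mm [ 1. 40.  0.] jaw ang -3.58
```

Call:
drive_tool --gripper '[0.3,0.3,0.3,0.3,0.3,0.3,0.3,0.3,1,1,1,1,1,1,1,1]' --pt "0.001 0.008 0" --pt "0 0.012 0" --pt "0 0.01 0" --pt "0 0.006 0" --pt "0 0.003 0" --pt "0 0.001 0" --pt "0 0 0" --pt "0 0 0" --pt "0 0 0" --pt "0 0 0" --pt "0 0 0" --pt "0 0 0" --pt "0 0 0" --pt "0 0 0" --pt "0 0 0" --pt "0 0 0" --turn '[0,0,0,0,0,0,0,0,0,0,0,0,0,0,0,0]'

```text
time_s: 21.08
eef_pos: [478.2, -159.4, 44.7]
ee_rot: [-0.707, 0.707, -0.022, 0.022]
force: [-2.9, 0.8, 5.9]
grip_width: 0.285
```

Call:
drive_tool --gripper '[1,1,1,1,1,1,1,1,1]' --pt "0 -0.003 0" --pt "0 -0.008 0" --pt "0 -0.012 0" --pt "0 -0.015 0" --pt "0 -0.02 0" --pt "0 -0.02 0" --pt "0 -0.02 0" --pt "0 -0.017 0" --pt "0 0 0" --turn '[0,0,0,0,0,0,0,0,0]'

```text
time_s: 21.83
eef_pos: [479.5, -160.1, 162.9]
ee_rot: [-0.706, 0.708, -0.02, 0.024]
force: [-0.3, 0.2, -0.9]
grip_width: 0.287
```

Run:
```python
from h import *
go([645,225,150]); cap('scene','s10')
```

```text
to [645 225 150] tool d mm [141.   12.5 394.7] jaw ang -3.58
```

View pics/s10.png

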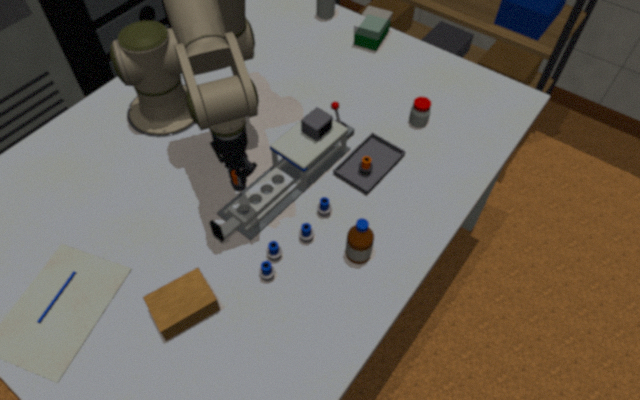

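Call:
drive_tool --gripper '[1,1,1,1,1,1,1,1,1,1,1,1,1,1,1,1,1,1,1,1]' --pt "0.006 0 0.01" --pt "0.008 0 0.02" --pt "0.01 0 0.023" --pt "0.01 0 0.023" --pt "0.01 0 0.023" --pt "0.01 0 0.023" --pt "0.01 0 0.023" --pt "0.01 0 0.023" --pt "0.01 0 0.023" --pt "0.01 0 0.023" --pt "0.01 0 0.023" --pt "0.01 0 0.023" --pt "0.01 0 0.023" --pt "0.01 0 0.023" --pt "0.005 0 0.023" --pt "0.002 0 0.023" --pt "0 0 0.022" --pt "0 0 0.016" --pt "0 0 0.009" --pt "0 0 0" --turn '[0,0,0,0,0,0,0,0,0,0,0,0,0,0,0,0,0,0,0,0]'

```text
time_s: 23.55
eef_pos: [643.1, 232.2, 157.6]
ee_rot: [-0.707, 0.707, -0.022, 0.021]
force: [0.3, -0.0, -1.5]
grip_width: 0.287
```

Call:
drive_tool --gripper '[1,1,1,1,1,1,1,1,1,1,1,1,1,1]' --pt "0 0.015 0" --pt "0 0.02 0" --pt "0 0.02 0" --pt "0 0.02 0" --pt "0 0.018 0" --pt "0 0.012 0" --pt "0 0.008 0" --pt "0 0.004 0" --pt "0 0.002 0" --pt "0 0 0" --pt "0 0 0" --pt "0 0 0" --pt "0 0 0" --pt "0 0 0" --turn '[0,0,0,0,0,0,0,0,0,0,0,0,0,0]'

```text
time_s: 24.72
eef_pos: [644.1, 230.1, 40.8]
ee_rot: [0.707, -0.707, 0.022, -0.022]
force: [-0.8, 0.1, -0.3]
grip_width: 0.285
```

Call:
drive_tool --gripper '[1,1,1,1,1,1,1,1,1,1,1,1]' --pt "0 0.003 0" --pt "0 0.003 0" --pt "0 0.002 0" --pt "0 0.001 0" --pt "0 0.001 0" --pt "0 0.001 0" --pt "0 0 0" --pt "0 0 0" --pt "0 0 0" --pt "0 0 0" --pt "0 0 0" --pt "0 0 0" --turn '[0,0,0,0,0,0,0,0,0,0,0,0]'

```text
time_s: 25.72
eef_pos: [644.0, 230.1, 30.8]
ee_rot: [0.707, -0.707, 0.022, -0.022]
force: [-5.2, -2.2, 9.1]
grip_width: 0.284
```

Touching the floor; release and rise.

Call:
drive_tool --gripper '[0.4,0.4,0.4,0.4,0.3,0.3,0.3,0.3,0.3,0.3]' --pt "0 0 0" --pt "0 0 0" --pt "0 0 0" --pt "0 0 0" --pt "0 -0.015 0" --pt "0 -0.025 0" --pt "0 -0.025 0" --pt "0 -0.025 0" --pt "0 -0.02 0" --pt "0 -0.01 0" --turn '[0,0,0,0,0,0,0,0,0,0]'

```text
time_s: 26.55
eef_pos: [644.8, 230.2, 152.3]
ee_rot: [0.707, -0.706, 0.021, -0.024]
force: [-0.1, 0.2, -0.2]
grip_width: 0.698
```

Run:
```python
from h import *
p,d=cap('scene','s11'); print(neck('scene',p,d,100,130)); print(neck('scene',p,d,3,18,30));
C=cloud('scene',d)
for y in(-90,-100): pass
k=((C[...,2]>32)&(C[...,2]<44)&(abs(C[...,0]-480)<50)&(C[...,1]>-240)&(C[...,1]<10)); P=C[k]; r=cv2.minAreaRect(P[:,:2].astype(np.float32)); print('block',len(P),r)
p,d=cap('top','t11');print(pin('top','bore0')); print(neck('top',p,d,100,130));go([637.6,-18.4,90])
```

```text
[(34, [294.0, 164.0], [515.3, 8.9, 85.7]), (88, [324.0, 203.0], [641.9, -24.1, 47.9]), (100, [306.0, 229.0], [652.9, -116.3, 48.1]), (100, [273.0, 247.0], [621.4, -206.9, 48.9]), (110, [266.0, 267.0], [643.6, -260.4, 48.3])]
[(102, [378.0, 148.0], [647.4, 224.4, 48.6]), (105, [366.0, 162.0], [651.8, 160.2, 49.7])]
block 1062 ((483.9391174316406, -94.61474609375), (190.67823791503906, 71.29279327392578), 86.08187866210938)
[(0.9, [476.5, -157.1, 36.9]), (0.88, [487.6, -28.7, 37.0]), (0.68, [485.0, -112.4, 39.9])]
[(31, [343.0, 200.0], [644.3, -109.4, 51.6]), (41, [313.0, 205.0], [634.1, -16.3, 51.6]), (21, [372.0, 210.0], [610.4, -197.4, 50.5])]
to [637.6 -18.4  90. ] tool d mm [   9.3   58.9 -248.3] jaw ang -3.59
```

View pics/s11.png

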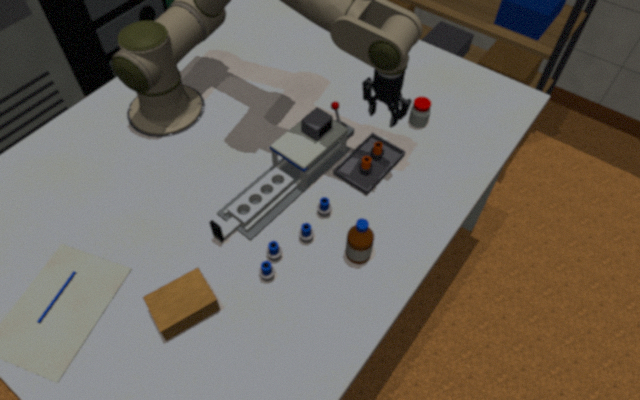

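Call:
drive_tool --gripper '[0.3,0.3,0.3,0.3,0.3,0.3,0.3,0.3,0.3,0.3,0.3,0.3,0.3,0.3,0.3,0.3,0.3,0.3,0.3,0.3]' --pt "0 0 -0.01" --pt "0.001 0 -0.02" --pt "0.001 0 -0.022" --pt "0.001 0 -0.022" --pt "0.001 0 -0.022" --pt "0.001 0 -0.022" --pt "0.001 0 -0.022" --pt "0.001 0 -0.022" --pt "0.001 0.01 -0.022" --pt "0.001 0.015 -0.022" --pt "0 0.015 -0.02" --pt "0 0.012 -0.014" --pt "0 0.006 -0.008" --pt "0 0 0" --pt "0 0 0" --pt "0 0 0" --pt "0 0 0" --pt "0 0 0" --pt "0 0 0" --pt "0 0 0" --turn '[0,0,0,0,0,0,0,0,0,0,0,0,0,0,0,0,0,0,0,0]'

```text
time_s: 28.37
eef_pos: [637.5, -17.7, 91.6]
ee_rot: [-0.707, 0.707, -0.022, 0.022]
force: [-0.1, 0.4, 0.5]
grip_width: 0.7
```

Run:
```python
from h import *
p,d=cap('scene','s12'); print(neck('scene',p,d,100,130)); go([637.8,-18.6,26.5])
```

```text
[(30, [293.0, 164.0], [514.2, 8.6, 86.0]), (89, [324.0, 204.0], [642.2, -25.3, 45.6]), (100, [306.0, 229.0], [653.7, -116.8, 48.3]), (103, [273.0, 247.0], [621.4, -206.9, 48.0]), (111, [266.0, 267.0], [643.5, -260.3, 48.6])]
to [637.8 -18.6  26.5] tool d mm [ 0.4 65.  -0.8] jaw ang -3.57
```

View pics/s12.png

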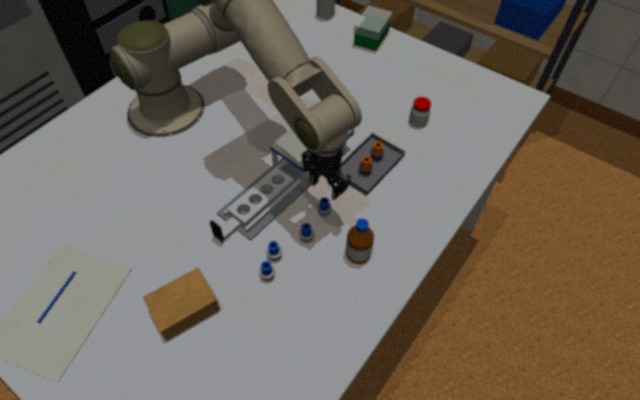

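Call:
drive_tool --gripper '[0.3,0.3,0.3,0.3,0.3,0.3,0.3,0.3,0.3,0.3,0.3,1,1,1,1,1,1,1,1]' --pt "0.0005 0.01 -0.001" --pt "0 0.015 0" --pt "0 0.015 0" --pt "0 0.012 0" --pt "0 0.007 0" --pt "0 0.004 0" --pt "0 0.002 0" --pt "0 0 0" --pt "0 0 0" --pt "0 0 0" --pt "0 0 0" --pt "0 0 0" --pt "0 0 0" --pt "0 0 0" --pt "0 0 0" --pt "0 0 0" --pt "0 0 0" --pt "0 0 0" --pt "0 0 0" --turn '[0,0,0,0,0,0,0,0,0,0,0,0,0,0,0,0,0,0,0]'

```text
time_s: 30.0
eef_pos: [637.9, -19.1, 26.6]
ee_rot: [-0.707, 0.707, -0.022, 0.022]
force: [-1.2, 0.7, 4.8]
grip_width: 0.286
```

Run:
```python
from h import *
cap('scene','s13'); st()
p=cv2.imread('pics/s13.png'); cv2.imwrite('pics/s13z.png',cv2.resize(p[130:270,220:380],None,fx=4,fy=4,interpolation=2))
```

```text
{'time_s': 30.05, 'joints': [-0.213, 0.767, 1.336, 0.0, 1.038, -0.151], 'eef_pos': [637.934, -19.119, 26.582], 'ee_rot': [-0.707, 0.707, -0.022, 0.022], 'force': [-1.447, -0.486, 5.179], 'grip_width': 0.288}
```

View pics/s13z.png

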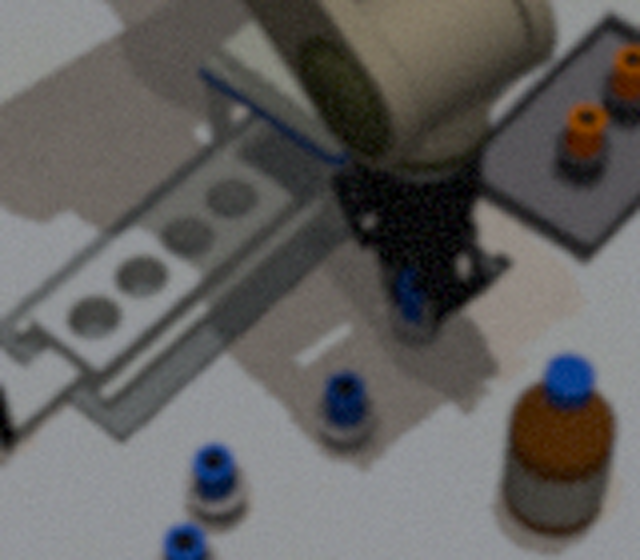

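Call:
drive_tool --gripper '[1,1,1,1,1,1,1,1,1,1,1,1,1,1,1,1,1,1,1,1]' --pt "0 -0.005 0" --pt "0 -0.012 0" --pt "0 -0.018 0" --pt "0 -0.02 0" --pt "0 -0.018 0" --pt "-0.006 -0.01 -0.001" --pt "-0.012 -0.005 -0.002" --pt "-0.017 0 -0.002" --pt "-0.018 0 -0.002" --pt "-0.018 0 -0.002" --pt "-0.018 0 -0.002" --pt "-0.018 0 -0.002" --pt "-0.017 0 -0.002" --pt "-0.013 0 -0.002" --pt "-0.009 0 -0.001" --pt "-0.004 0 0" --pt "0 0 0" --pt "0 0 0" --pt "0 0 0" --pt "0 0 0" --turn '[0,0,0,0,0,0,0,0,0,0,0,0,0,0,0,0,0,0,0,0]'

```text
time_s: 31.72
eef_pos: [487.4, -27.7, 114.3]
ee_rot: [-0.707, 0.707, -0.022, 0.022]
force: [0.6, -0.5, -1.2]
grip_width: 0.288
```

Call:
drive_tool --gripper '[1,1,1,1]' --pt "0 0 0" --pt "0 0 0" --pt "0 0 0" --pt "0 0 0" --turn '[0,0,0,0]'

```text
time_s: 32.05
eef_pos: [487.0, -27.7, 114.2]
ee_rot: [0.707, -0.707, 0.022, -0.022]
force: [0.1, 0.4, -0.6]
grip_width: 0.286
```

Run:
```python
from h import *
go([486.7,-27.4,70]); cap('scene','s14'); st()
p=cv2.imread('pics/s14.png'); cv2.imwrite('pics/s14z.png',cv2.resize(p[110:250,200:360],None,fx=4,fy=4,interpolation=2))
```

```text
to [486.7 -27.4  70. ] tool d mm [-0.3 44.2  0.3] jaw ang -3.59
{'time_s': 32.1, 'joints': [-0.297, 0.363, 1.76, 0.0, 1.018, -0.235], 'eef_pos': [487.037, -27.673, 114.287], 'ee_rot': [0.707, -0.707, 0.022, -0.022], 'force': [0.571, 0.324, -1.836], 'grip_width': 0.284}
```

View pics/s14z.png

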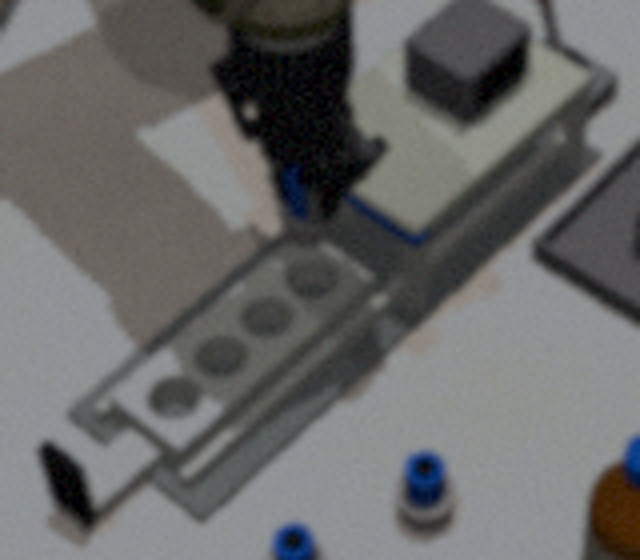

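Call:
drive_tool --gripper '[1,1,1,1,1,1,1,1,1,1,1,1,1,1,1]' --pt "0 0.01 0" --pt "0 0.012 0" --pt "0 0.011 0" --pt "0 0.006 0" --pt "0 0.004 0" --pt "0 0.003 0" --pt "0 0.002 0" --pt "0 0.002 0" --pt "0 0.002 0" --pt "0 0.002 0" --pt "0 0.002 0" --pt "0 0.002 0" --pt "0 0.001 0" --pt "0 0 0" --pt "0 0 0" --turn '[0,0,0,0,0,0,0,0,0,0,0,0,0,0,0]'

```text
time_s: 33.35
eef_pos: [486.6, -27.7, 54.9]
ee_rot: [0.707, -0.707, 0.023, -0.022]
force: [-3.5, -3.4, -2.5]
grip_width: 0.286
```

Call:
drive_tool --gripper '[1,1,1,1,1,1,1,1,1,1]' --pt "0 0.002 0" --pt "0 0.002 0" --pt "0 0.002 0" --pt "0 0.002 0" --pt "0 0.001 0" --pt "0 0.001 0" --pt "0 0.001 0" --pt "0 0 0" --pt "0 0 0" --pt "0 0 0" --turn '[0,0,0,0,0,0,0,0,0,0]'

```text
time_s: 34.18
eef_pos: [486.5, -27.8, 44.6]
ee_rot: [-0.707, 0.707, -0.022, 0.022]
force: [-7.3, -3.6, 5.8]
grip_width: 0.286
```

Call:
drive_tool --gripper '[0.4,0.4,0.4,0.4,0.3,0.3,0.3,0.3,0.3,0.3]' --pt "0 0 0" --pt "0 0 0" --pt "0 0 0" --pt "0 0 0" --pt "0 -0.015 0" --pt "0 -0.02 0" --pt "0 -0.02 0" --pt "0 -0.02 0" --pt "0 0 0" --pt "0 0 0" --turn '[0,0,0,0,0,0,0,0,0,0]'

```text
time_s: 35.02
eef_pos: [487.5, -27.7, 120.0]
ee_rot: [-0.707, 0.707, -0.021, 0.023]
force: [0.3, 0.4, 0.4]
grip_width: 0.701
```

Run:
```python
from h import *
p,d=cap('scene','s15');print(neck('scene',p,d,100,130)); print(neck('top',*ctrl.capture('top'),100,130));go([649.3,-111.2,100]);
p=cv2.imread('pics/s15.png'); cv2.imwrite('pics/s15z.png',cv2.resize(p[110:290,200:380],None,fx=3,fy=3,interpolation=2))
```

```text
[(20, [297.0, 166.0], [527.7, 7.6, 86.0]), (93, [277.0, 175.0], [491.5, -33.1, 64.0]), (98, [306.0, 229.0], [652.7, -115.9, 47.5]), (103, [273.0, 247.0], [621.3, -207.0, 47.8]), (111, [266.0, 267.0], [643.6, -260.2, 48.2])]
[(32, [343.0, 200.0], [644.8, -108.7, 51.2]), (21, [372.0, 210.0], [611.3, -197.7, 50.3])]
to [ 649.3 -111.2  100. ] tool d mm [167.6  18.4 -73.4] jaw ang -3.59
```

View pics/s15z.png

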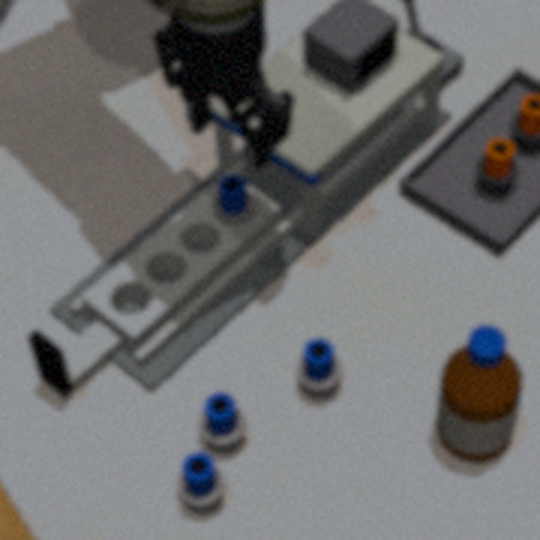

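Call:
drive_tool --gripper '[0.3,0.3,0.3,0.3,0.3,0.3,0.3,0.3,0.3,0.3,0.3,0.3,0.3,0.3,0.3,0.3,0.3,0.3,0.3]' --pt "0.006 0 -0.003" --pt "0.012 0 -0.006" --pt "0.018 0 -0.008" --pt "0.02 0 -0.009" --pt "0.02 0 -0.009" --pt "0.02 0 -0.009" --pt "0.02 0.005 -0.009" --pt "0.02 0.008 -0.008" --pt "0.016 0.01 -0.007" --pt "0.01 0.01 -0.004" --pt "0.0055 0.007 -0.0015" --pt "0 0 0" --pt "0 0 0" --pt "0 0 0" --pt "0 0 0" --pt "0 0 0" --pt "0 0 0" --pt "0 0 0" --pt "0 0 0" --turn '[0,0,0,0,0,0,0,0,0,0,0,0,0,0,0,0,0,0,0]'

```text
time_s: 36.7
eef_pos: [649.6, -111.5, 79.5]
ee_rot: [-0.707, 0.707, -0.022, 0.022]
force: [-0.1, -0.4, 0.1]
grip_width: 0.7
```

Run:
```python
from h import *
p,d=cap('scene','s16'); print(neck('scene',p,d,100,130)); go([649.1,-111.1,26.5])
```

```text
[(52, [276.0, 176.0], [490.6, -37.0, 61.8]), (104, [306.0, 230.0], [653.7, -116.8, 45.9]), (101, [273.0, 248.0], [622.2, -207.7, 47.9]), (111, [266.0, 267.0], [643.4, -260.3, 48.7])]
to [ 649.1 -111.1   26.5] tool d mm [-0.5 52.9  0.3] jaw ang -3.59
```

Call:
drive_tool --gripper '[0.3,0.3,0.3,0.3,0.3,0.3,0.3,0.3,0.3,0.3,1,1,1,1,1,1,1,1]' --pt "-0.0005 0.01 0" --pt "0 0.014 0" --pt "0 0.012 0" --pt "0 0.008 0" --pt "0 0.005 0" --pt "0 0.003 0" --pt "0 0.001 0" --pt "0 0 0" --pt "0 0 0" --pt "0 0 0" --pt "0 0 0" --pt "0 0 0" --pt "0 0 0" --pt "0 0 0" --pt "0 0 0" --pt "0 0 0" --pt "0 0 0" --pt "0 0 0" --turn '[0,0,0,0,0,0,0,0,0,0,0,0,0,0,0,0,0,0]'

```text
time_s: 38.25
eef_pos: [649.2, -111.5, 26.6]
ee_rot: [-0.707, 0.707, -0.022, 0.022]
force: [0.1, -0.9, 5.5]
grip_width: 0.283
```

Run:
```python
from h import *
st(); cap('scene','s17'); go([483.7,-71.6,114])
```

```text
{'time_s': 38.25, 'joints': [-0.348, 0.807, 1.259, -0.0, 1.076, -0.285], 'eef_pos': [649.237, -111.548, 26.646], 'ee_rot': [-0.707, 0.707, -0.022, 0.022], 'force': [0.063, -0.925, 5.479], 'grip_width': 0.283}
to [483.7 -71.6 114. ] tool d mm [-167.7  -87.4   29.5] jaw ang -3.59
```

Call:
drive_tool --gripper '[1,1,1,1,1,1,1,1,1,1,1,1,1,1,1,1,1,1,1,1]' --pt "0 -0.005 0" --pt "0 -0.012 0" --pt "0 -0.018 0" --pt "0 -0.02 0" --pt "0 -0.018 0" --pt "-0.006 -0.01 0.001" --pt "-0.014 -0.005 0.002" --pt "-0.018 0 0.003" --pt "-0.02 0 0.004" --pt "-0.02 0 0.004" --pt "-0.02 0 0.004" --pt "-0.02 0 0.004" --pt "-0.018 0 0.003" --pt "-0.016 0 0.002" --pt "-0.0105 0 0.0015" --pt "-0.005 0 0.001" --pt "0 0 0" --pt "0 0 0" --pt "0 0 0" --pt "0 0 0" --turn '[0,0,0,0,0,0,0,0,0,0,0,0,0,0,0,0,0,0,0,0]'

```text
time_s: 39.97
eef_pos: [484.2, -71.7, 114.2]
ee_rot: [-0.707, 0.707, -0.022, 0.022]
force: [0.6, 0.0, -2.5]
grip_width: 0.284
```

Call:
drive_tool --gripper '[1,1,1,1]' --pt "0 0 0" --pt "0 0 0" --pt "0 0 0" --pt "0 0 0" --turn '[0,0,0,0]'

```text
time_s: 40.3
eef_pos: [483.8, -71.6, 114.2]
ee_rot: [0.707, -0.707, 0.022, -0.022]
force: [1.0, 0.2, -1.6]
grip_width: 0.283
```

Run:
```python
from h import *
go([483.7,-71.6,68]); cap('scene','s18'); st()
p=cv2.imread('pics/s18.png'); cv2.imwrite('pics/s18z.png',cv2.resize(p[110:290,200:380],None,fx=3,fy=3,interpolation=2))
```

```text
to [483.7 -71.6  68. ] tool d mm [-0.1 46.2 -0.1] jaw ang -3.59
{'time_s': 40.35, 'joints': [-0.387, 0.366, 1.757, -0.0, 1.019, -0.324], 'eef_pos': [483.778, -71.568, 114.258], 'ee_rot': [-0.707, 0.707, -0.022, 0.022], 'force': [-1.736, 0.879, -1.356], 'grip_width': 0.286}
```

View pics/s18z.png

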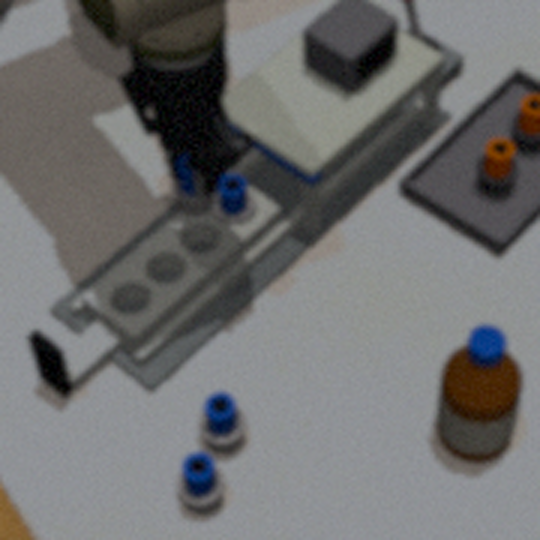

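Call:
drive_tool --gripper '[1,1,1,1,1,1,1,1,1,1,1,1,1,1,1]' --pt "0 0.01 0" --pt "0 0.012 0" --pt "0 0.011 0" --pt "0 0.006 0" --pt "0 0.004 0" --pt "0 0.003 0" --pt "0 0.002 0" --pt "0 0.002 0" --pt "0 0.002 0" --pt "0 0.002 0" --pt "0 0.002 0" --pt "0 0.002 0" --pt "0 0.001 0" --pt "0 0 0" --pt "0 0 0" --turn '[0,0,0,0,0,0,0,0,0,0,0,0,0,0,0]'

```text
time_s: 41.6
eef_pos: [483.6, -71.5, 55.2]
ee_rot: [0.707, -0.707, 0.022, -0.022]
force: [-0.8, 1.2, -1.7]
grip_width: 0.286
```

Call:
drive_tool --gripper '[1,1,1,1,1,1,1,1,1,1]' --pt "0 0.002 0" --pt "0 0.002 0" --pt "0 0.002 0" --pt "0 0.002 0" --pt "0 0.001 0" --pt "0 0.001 0" --pt "0 0.001 0" --pt "0 0 0" --pt "0 0 0" --pt "0 0 0" --turn '[0,0,0,0,0,0,0,0,0,0]'

```text
time_s: 42.43
eef_pos: [483.7, -71.5, 44.6]
ee_rot: [0.707, -0.707, 0.022, -0.022]
force: [-4.4, 1.4, 5.4]
grip_width: 0.29
```

Call:
drive_tool --gripper '[0.4,0.4,0.4,0.4,0.3,0.3,0.3,0.3,0.3,0.3]' --pt "0 0 0" --pt "0 0 0" --pt "0 0 0" --pt "0 0 0" --pt "0 -0.015 0" --pt "0 -0.02 0" --pt "0 -0.02 0" --pt "0 -0.02 0" --pt "0 0 0" --pt "0 0 0" --turn '[0,0,0,0,0,0,0,0,0,0]'

```text
time_s: 43.27
eef_pos: [484.2, -71.7, 119.9]
ee_rot: [-0.706, 0.707, -0.021, 0.023]
force: [-0.0, -0.0, -0.5]
grip_width: 0.703
```

Run:
```python
from h import *
p,d=cap('scene','s19');print(neck('scene',p,d,100,130)); print(neck('top',*ctrl.capture('top'),100,130));go([617.7,-201.8,80]);
p=cv2.imread('pics/s19.png'); cv2.imwrite('pics/s19z.png',cv2.resize(p[110:290,200:380],None,fx=3,fy=3,interpolation=2))
```

```text
[(23, [294.0, 164.0], [517.0, 8.7, 85.3]), (55, [278.0, 176.0], [494.6, -33.0, 61.5]), (95, [266.0, 184.0], [489.0, -77.1, 64.1]), (101, [273.0, 247.0], [621.5, -207.1, 48.5]), (113, [266.0, 267.0], [643.4, -260.2, 48.8])]
[(22, [372.0, 210.0], [611.2, -198.2, 50.5])]
to [ 617.7 -201.8   80. ] tool d mm [ 142.2   38.4 -121.7] jaw ang -3.59
```

View pics/s19z.png

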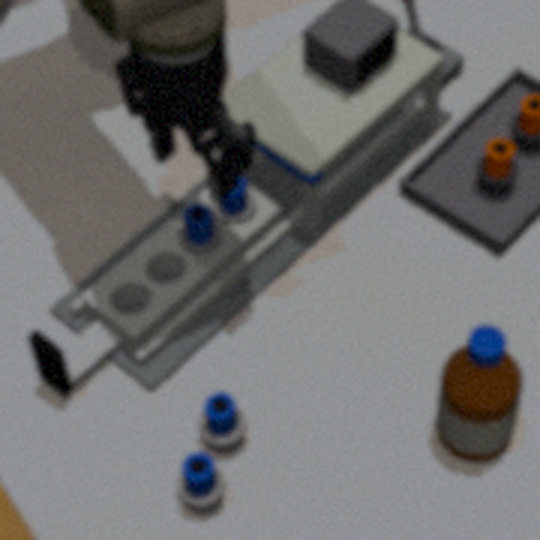

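Call:
drive_tool --gripper '[0.3,0.3,0.3,0.3,0.3,0.3,0.3,0.3,0.3,0.3,0.3,0.3,0.3,0.3,0.3,0.3,0.3,0.3,0.3]' --pt "0.005 0 -0.004" --pt "0.01 0 -0.009" --pt "0.016 0 -0.013" --pt "0.018 0 -0.015" --pt "0.018 0 -0.015" --pt "0.018 0 -0.015" --pt "0.018 0.005 -0.015" --pt "0.016 0.008 -0.014" --pt "0.012 0.01 -0.012" --pt "0.008 0.01 -0.007" --pt "0.003 0.005 -0.0025" --pt "0 0 0" --pt "0 0 0" --pt "0 0 0" --pt "0 0 0" --pt "0 0 0" --pt "0 0 0" --pt "0 0 0" --pt "0 0 0" --turn '[0,0,0,0,0,0,0,0,0,0,0,0,0,0,0,0,0,0,0]'

```text
time_s: 44.95
eef_pos: [617.8, -201.6, 81.5]
ee_rot: [-0.707, 0.707, -0.022, 0.022]
force: [0.0, -0.0, -0.2]
grip_width: 0.699
```

Run:
```python
from h import *
p,d=cap('scene','s20'); print(neck('scene',p,d,100,130)); go([617.7,-201.8,26.5])
```

```text
[(111, [273.0, 248.0], [622.4, -207.0, 47.2]), (110, [266.0, 268.0], [644.6, -260.8, 47.6])]
to [ 617.7 -201.8   26.5] tool d mm [-0.1 54.9 -0.1] jaw ang -3.59
```

Call:
drive_tool --gripper '[0.3,0.3,0.3,0.3,0.3,0.3,0.3,0.3,0.3,0.3,1,1,1,1,1,1,1,1]' --pt "0 0.01 0" --pt "0 0.014 0" --pt "0 0.013 0" --pt "0 0.009 0" --pt "0 0.005 0" --pt "0 0.003 0" --pt "0 0.001 0" --pt "0 0 0" --pt "0 0 0" --pt "0 0 0" --pt "0 0 0" --pt "0 0 0" --pt "0 0 0" --pt "0 0 0" --pt "0 0 0" --pt "0 0 0" --pt "0 0 0" --pt "0 0 0" --turn '[0,0,0,0,0,0,0,0,0,0,0,0,0,0,0,0,0,0]'

```text
time_s: 46.5
eef_pos: [618.0, -201.7, 26.6]
ee_rot: [-0.707, 0.707, -0.022, 0.022]
force: [-1.5, 1.3, 3.6]
grip_width: 0.29
```

Run:
```python
from h import *
st(); go([481.0,-115.5,114])
```

```text
{'time_s': 46.5, 'joints': [-0.495, 0.79, 1.292, 0.0, 1.06, -0.433], 'eef_pos': [617.965, -201.747, 26.591], 'ee_rot': [-0.707, 0.707, -0.022, 0.022], 'force': [-1.538, 1.25, 3.601], 'grip_width': 0.29}
to [ 481.  -115.5  114. ] tool d mm [-142.1  -87.5   77.5] jaw ang -3.59
```

Call:
drive_tool --gripper '[1,1,1,1,1,1,1,1,1,1,1,1,1,1,1,1,1,1,1,1]' --pt "0 -0.005 0" --pt "0 -0.012 0" --pt "0 -0.018 0" --pt "0 -0.02 0" --pt "0 -0.018 0" --pt "-0.004 -0.01 0.002" --pt "-0.011 -0.005 0.006" --pt "-0.016 0 0.008" --pt "-0.017 0 0.01" --pt "-0.017 0 0.01" --pt "-0.017 0 0.01" --pt "-0.017 0 0.01" --pt "-0.017 0 0.009" --pt "-0.014 0 0.006" --pt "-0.008 0 0.004" --pt "-0.004 0 0.0025" --pt "0 0 0" --pt "0 0 0" --pt "0 0 0" --pt "0 0 0" --turn '[0,0,0,0,0,0,0,0,0,0,0,0,0,0,0,0,0,0,0,0]'

```text
time_s: 48.17
eef_pos: [481.3, -115.7, 114.2]
ee_rot: [-0.707, 0.707, -0.022, 0.022]
force: [-0.0, 0.1, -1.7]
grip_width: 0.282
```

Call:
drive_tool --gripper '[1,1,1,1,1,1]' --pt "0 0 0" --pt "0 0 0" --pt "0 0 0" --pt "0 0 0" --pt "0 0 0" --pt "0 0 0" --turn '[0,0,0,0,0,0]'

```text
time_s: 48.67
eef_pos: [481.0, -115.5, 114.3]
ee_rot: [0.707, -0.707, 0.022, -0.022]
force: [0.7, 0.4, -0.6]
grip_width: 0.284
```

Run:
```python
from h import *
cap('scene','s21'); st();go([481.0,-115.5,68]); 
p=cv2.imread('pics/s21.png'); cv2.imwrite('pics/s21z.png',cv2.resize(p[110:290,200:380],None,fx=3,fy=3,interpolation=2))
```

```text
{'time_s': 48.717, 'joints': [-0.473, 0.377, 1.741, 0.0, 1.024, -0.41], 'eef_pos': [480.986, -115.449, 114.292], 'ee_rot': [0.707, -0.707, 0.022, -0.022], 'force': [0.089, 0.11, -1.262], 'grip_width': 0.283}
to [ 481.  -115.5   68. ] tool d mm [ 0.  46.3 -0.1] jaw ang -3.58
```

View pics/s21z.png

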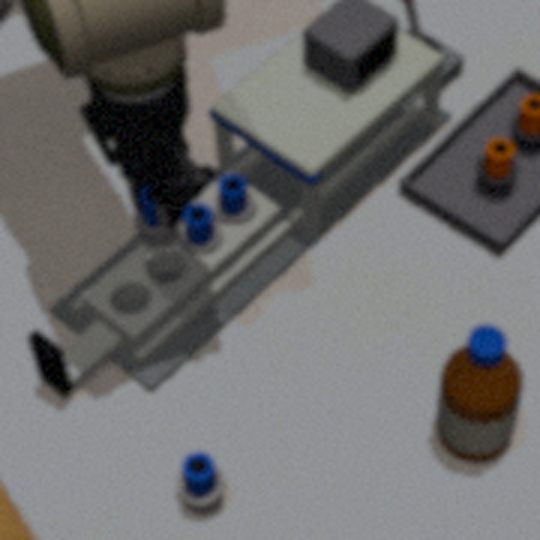

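Call:
drive_tool --gripper '[1,1,1,1,1,1,1,1,1,1,1,1,1,1,1]' --pt "0 0.01 0" --pt "0 0.012 0" --pt "0 0.011 0" --pt "0 0.006 0" --pt "0 0.004 0" --pt "0 0.003 0" --pt "0 0.002 0" --pt "0 0.002 0" --pt "0 0.002 0" --pt "0 0.002 0" --pt "0 0.002 0" --pt "0 0.002 0" --pt "0 0.001 0" --pt "0 0 0" --pt "0 0 0" --turn '[0,0,0,0,0,0,0,0,0,0,0,0,0,0,0]'

```text
time_s: 49.97
eef_pos: [480.8, -115.1, 55.0]
ee_rot: [0.707, -0.707, 0.022, -0.022]
force: [-0.0, 4.5, -2.1]
grip_width: 0.286
```

Call:
drive_tool --gripper '[1,1,1,1,1,1,1,1,1,1]' --pt "0 0.002 0" --pt "0 0.002 0" --pt "0 0.002 0" --pt "0 0.002 0" --pt "0 0.001 0" --pt "0 0.001 0" --pt "0 0.001 0" --pt "0 0 0" --pt "0 0 0" --pt "0 0 0" --turn '[0,0,0,0,0,0,0,0,0,0]'

```text
time_s: 50.8
eef_pos: [480.8, -114.9, 44.6]
ee_rot: [0.707, -0.706, 0.022, -0.022]
force: [-3.3, 7.3, 5.7]
grip_width: 0.283
```

Call:
drive_tool --gripper '[0.4,0.4,0.4,0.4,0.3,0.3,0.3,0.3,0.3,0.3]' --pt "0 0 0" --pt "0 0 0" --pt "0 0 0" --pt "0 0 0" --pt "0 -0.015 0" --pt "0 -0.02 0" --pt "0 -0.02 0" --pt "0 -0.02 0" --pt "0 0 0" --pt "0 0 0" --turn '[0,0,0,0,0,0,0,0,0,0]'

```text
time_s: 51.63
eef_pos: [481.4, -115.8, 119.9]
ee_rot: [-0.706, 0.707, -0.021, 0.023]
force: [-0.1, 0.4, -0.3]
grip_width: 0.699
```

Run:
```python
from h import *
p,d=cap('scene','s22');print(neck('scene',p,d,100,130));go([639.9,-255.1,80]);
p=cv2.imread('pics/s22.png'); cv2.imwrite('pics/s22z.png',cv2.resize(p[110:290,200:380],None,fx=3,fy=3,interpolation=2))
```

```text
[(34, [297.0, 166.0], [525.5, 8.7, 86.2]), (98, [277.0, 174.0], [489.1, -31.5, 64.5]), (56, [267.0, 185.0], [492.6, -77.3, 62.4]), (105, [254.0, 194.0], [485.3, -120.4, 64.1]), (110, [266.0, 268.0], [643.7, -260.6, 48.1])]
to [ 639.9 -255.1   80. ] tool d mm [ 167.5   39.  -129.3] jaw ang -3.59
```

View pics/s22z.png

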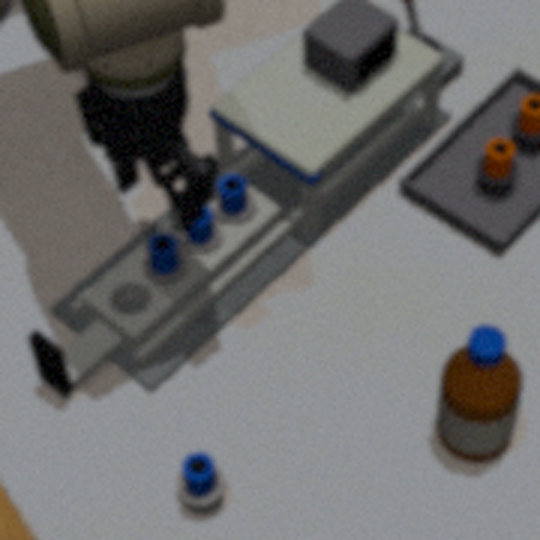

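Call:
drive_tool --gripper '[0.3,0.3,0.3,0.3,0.3,0.3,0.3,0.3,0.3,0.3,0.3,0.3,0.3,0.3,0.3,0.3,0.3,0.3,0.3,0.3]' --pt "0.006 0 -0.004" --pt "0.012 0 -0.009" --pt "0.018 0 -0.014" --pt "0.02 0 -0.016" --pt "0.02 0 -0.016" --pt "0.02 0 -0.016" --pt "0.02 0.005 -0.016" --pt "0.019 0.008 -0.014" --pt "0.016 0.01 -0.012" --pt "0.01 0.01 -0.008" --pt "0.006 0.005 -0.004" --pt "0 0 0" --pt "0 0 0" --pt "0 0 0" --pt "0 0 0" --pt "0 0 0" --pt "0 0 0" --pt "0 0 0" --pt "0 0 0" --pt "0 0 0" --turn '[0,0,0,0,0,0,0,0,0,0,0,0,0,0,0,0,0,0,0,0]'

```text
time_s: 53.35
eef_pos: [639.6, -254.6, 81.4]
ee_rot: [-0.707, 0.707, -0.022, 0.022]
force: [-0.5, -0.6, 0.3]
grip_width: 0.702
```

Run:
```python
from h import *
p,d=cap('scene','s23'); print(neck('scene',p,d,100,130)); go([640,-255.2,26.5])
```

```text
[(33, [294.0, 164.0], [516.6, 9.2, 85.6]), (113, [266.0, 268.0], [644.5, -260.1, 47.4])]
to [ 640.  -255.2   26.5] tool d mm [ 0.5 54.9 -0.5] jaw ang -3.59
```

Call:
drive_tool --gripper '[0.3,0.3,0.3,0.3,0.3,0.3,0.3,0.3,0.3,0.3,1,1,1,1,1,1,1,1]' --pt "0.0005 0.01 -0.0005" --pt "0 0.014 0" --pt "0 0.013 0" --pt "0 0.009 0" --pt "0 0.005 0" --pt "0 0.003 0" --pt "0 0.001 0" --pt "0 0 0" --pt "0 0 0" --pt "0 0 0" --pt "0 0 0" --pt "0 0 0" --pt "0 0 0" --pt "0 0 0" --pt "0 0 0" --pt "0 0 0" --pt "0 0 0" --pt "0 0 0" --turn '[0,0,0,0,0,0,0,0,0,0,0,0,0,0,0,0,0,0]'

```text
time_s: 54.9
eef_pos: [640.2, -255.3, 26.6]
ee_rot: [-0.707, 0.707, -0.022, 0.022]
force: [-1.0, -0.7, 4.5]
grip_width: 0.284
```

Run:
```python
from h import *
st(); go([478.2,-159.2,114])
```

```text
{'time_s': 54.9, 'joints': [-0.549, 0.869, 1.137, -0.0, 1.136, -0.486], 'eef_pos': [640.156, -255.286, 26.618], 'ee_rot': [-0.707, 0.707, -0.022, 0.022], 'force': [-0.974, -0.673, 4.514], 'grip_width': 0.284}
to [ 478.2 -159.2  114. ] tool d mm [-167.6  -87.5   85.7] jaw ang -3.59
```

Call:
drive_tool --gripper '[1,1,1,1,1,1,1,1,1,1,1,1,1,1,1,1,1,1,1,1]' --pt "0 -0.005 0" --pt "0 -0.012 0" --pt "0 -0.018 0" --pt "0 -0.02 0" --pt "0 -0.018 0" --pt "-0.006 -0.01 0.003" --pt "-0.014 -0.005 0.007" --pt "-0.019 0 0.009" --pt "-0.02 0 0.01" --pt "-0.02 0 0.01" --pt "-0.02 0 0.01" --pt "-0.02 0 0.01" --pt "-0.018 0 0.009" --pt "-0.015 0 0.008" --pt "-0.01 0 0.006" --pt "-0.0055 0 0.0035" --pt "0 0 0" --pt "0 0 0" --pt "0 0 0" --pt "0 0 0" --turn '[0,0,0,0,0,0,0,0,0,0,0,0,0,0,0,0,0,0,0,0]'

```text
time_s: 56.57
eef_pos: [478.6, -159.7, 114.2]
ee_rot: [-0.707, 0.707, -0.022, 0.022]
force: [-0.0, -0.3, -1.1]
grip_width: 0.286
```

Call:
drive_tool --gripper '[1,1,1,1,1,1]' --pt "0 0 0" --pt "0 0 0" --pt "0 0 0" --pt "0 0 0" --pt "0 0 0" --pt "0 0 0" --turn '[0,0,0,0,0,0]'

```text
time_s: 57.07
eef_pos: [478.3, -159.4, 114.3]
ee_rot: [-0.707, 0.707, -0.022, 0.022]
force: [0.4, 0.7, -1.0]
grip_width: 0.288
```

Run:
```python
from h import *
cap('scene','s24'); st();go([478.2,-159.2,68]); 
p=cv2.imread('pics/s24.png'); cv2.imwrite('pics/s24z.png',cv2.resize(p[110:290,200:380],None,fx=3,fy=3,interpolation=2))
```

```text
{'time_s': 57.117, 'joints': [-0.554, 0.395, 1.713, 0.0, 1.034, -0.492], 'eef_pos': [478.232, -159.376, 114.276], 'ee_rot': [0.707, -0.707, 0.022, -0.022], 'force': [-0.227, 0.377, -1.017], 'grip_width': 0.287}
to [ 478.2 -159.2   68. ] tool d mm [-0.  46.3  0.2] jaw ang -3.59
```

View pics/s24z.png

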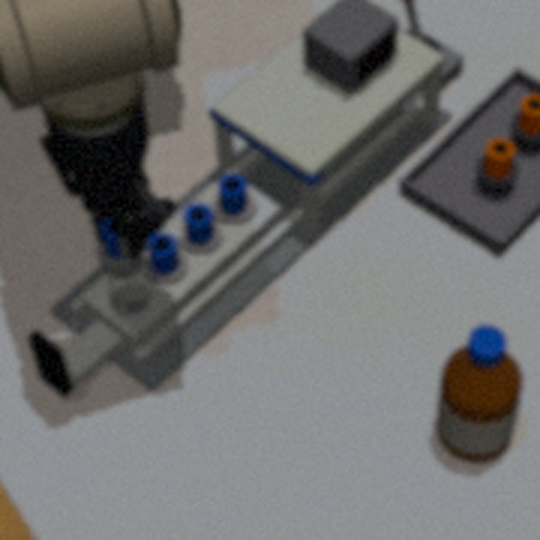

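Call:
drive_tool --gripper '[1,1,1,1,1,1,1,1,1,1,1,1,1,1,1]' --pt "0 0.01 0" --pt "0 0.012 0" --pt "0 0.011 0" --pt "0 0.006 0" --pt "0 0.004 0" --pt "0 0.003 0" --pt "0 0.002 0" --pt "0 0.002 0" --pt "0 0.002 0" --pt "0 0.002 0" --pt "0 0.002 0" --pt "0 0.002 0" --pt "0 0.001 0" --pt "0 0 0" --pt "0 0 0" --turn '[0,0,0,0,0,0,0,0,0,0,0,0,0,0,0]'

```text
time_s: 58.37
eef_pos: [478.0, -159.0, 54.9]
ee_rot: [0.707, -0.706, 0.022, -0.022]
force: [0.4, 4.3, -2.4]
grip_width: 0.287
```

Call:
drive_tool --gripper '[1,1,1,1,1,1,1,1,1,1]' --pt "0 0.002 0" --pt "0 0.002 0" --pt "0 0.002 0" --pt "0 0.002 0" --pt "0 0.001 0" --pt "0 0.001 0" --pt "0 0.001 0" --pt "0 0 0" --pt "0 0 0" --pt "0 0 0" --turn '[0,0,0,0,0,0,0,0,0,0]'

```text
time_s: 59.2
eef_pos: [478.0, -158.8, 44.6]
ee_rot: [0.707, -0.706, 0.022, -0.022]
force: [-1.9, 8.5, 6.6]
grip_width: 0.287
```

Call:
drive_tool --gripper '[0.4,0.4,0.4,0.4,0.3,0.3,0.3,0.3,0.3,0.3,0.3,0.3,0.3,0.3,0.3,0.3,0.3]' --pt "0 0 0" --pt "0 0 0" --pt "0 0 0" --pt "0 0 0" --pt "0 -0.015 0" --pt "0 -0.02 0" --pt "0 -0.02 0" --pt "0 -0.02 0" --pt "0 0 -0.01" --pt "0 0 -0.02" --pt "0 0 -0.025" --pt "0 0 -0.025" --pt "0 0 -0.025" --pt "0 0 -0.02" --pt "0 0 -0.01" --pt "0 0 -0.005" --pt "0 0 0" --turn '[0,0,0,0,0,0,0,0,0,0,0,0,0,0,0,0,0]'

```text
time_s: 60.62
eef_pos: [469.2, -299.5, 118.8]
ee_rot: [0.707, -0.707, 0.023, -0.022]
force: [0.1, 0.2, 1.1]
grip_width: 0.702
```

Run:
```python
from h import *
st();p,d=cap('scene','s25');print(neck('scene',p,d,100,130));C=cloud('scene',d)
hsv=cv2.cvtColor(p,cv2.COLOR_RGB2HSV)
p2,d2=cap('top','t25');C2=cloud('top',d2)
for i in range(4):
    c=np.array([478.2,-159.2])+i*43.9*np.array([.0627,1])
    z=C2[...,2][np.hypot(C2[...,0]-c[0]+2,C2[...,1]-c[1]-2)<8]; print(i,len(z),np.median(z).round(1),z.max().round(1))
cv2.imwrite('pics/s25z.png',cv2.resize(p[110:290,200:380,::-1],None,fx=3,fy=3,interpolation=2))
```

```text
{'time_s': 60.617, 'joints': [-0.779, 0.492, 1.547, -0.0, 1.104, -0.715], 'eef_pos': [469.233, -299.531, 118.815], 'ee_rot': [0.707, -0.707, 0.023, -0.022], 'force': [0.081, 0.216, 1.107], 'grip_width': 0.702}
[(30, [295.0, 165.0], [518.9, 8.4, 86.1]), (95, [277.0, 174.0], [489.4, -31.2, 64.8]), (94, [266.0, 184.0], [488.4, -76.6, 65.3]), (99, [254.0, 194.0], [485.0, -120.1, 64.5]), (97, [242.0, 204.0], [482.9, -164.4, 64.5])]
0 22 72.1 75.6
1 24 70.6 75.8
2 24 70.9 80.3
3 23 72.1 77.3
```

View pics/s25z.png

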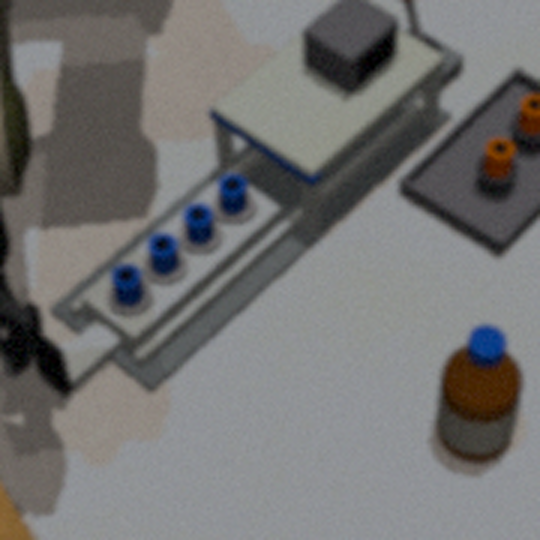

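Call:
drive_tool --gripper '[1,1,1,1,1,1,1,1,1,1,1,1]' --pt "0 0 0" --pt "0 0 0" --pt "0 0.01 0" --pt "0 0.016 0" --pt "0 0.02 0" --pt "0 0.015 0" --pt "0 0.01 0" --pt "0 0.004 0" --pt "0 0 0" --pt "0 0 0" --pt "0 0 0" --pt "0 0 0" --turn '[0,0,0,0,0,0,0,0,0,0,0,0]'

```text
time_s: 61.72
eef_pos: [469.8, -299.4, 45.1]
ee_rot: [-0.706, 0.707, -0.022, 0.022]
force: [0.2, 0.3, 1.3]
grip_width: 0.003
```

Call:
drive_tool --gripper '[1,1,1,1,1,1,1,1,1,1,1,1,1,1,1,1,1,1,1,1]' --pt "0 0 0.006" --pt "0 0 0.008" --pt "0 0 0.008" --pt "0 0 0.008" --pt "0 0 0.01" --pt "0 0 0.012" --pt "0 0 0.012" --pt "0 0 0.012" --pt "0 0 0.012" --pt "0 0 0.012" --pt "0 0 0.012" --pt "0 0 0.012" --pt "0 0 0.012" --pt "0 0 0.012" --pt "0 0 0.012" --pt "0 0 0.012" --pt "0 0 0.012" --pt "0 0 0.01" --pt "0 0 0.006" --pt "0 0 0" --turn '[0,0,0,0,0,0,0,0,0,0,0,0,0,0,0,0,0,0,0,0]'

```text
time_s: 63.38
eef_pos: [481.9, -98.3, 44.4]
ee_rot: [-0.707, 0.707, -0.022, 0.022]
force: [-0.3, 1.1, -0.2]
grip_width: 0.002
```

Run:
```python
from h import *
cap('scene','s26'); st()
p=cv2.imread('pics/s26.png'); cv2.imwrite('pics/s26z.png',cv2.resize(p[90:270,200:380],None,fx=3,fy=3,interpolation=2))
```

```text
{'time_s': 63.433, 'joints': [-0.441, 0.483, 1.804, 0.0, 0.855, -0.379], 'eef_pos': [481.912, -98.618, 44.421], 'ee_rot': [0.707, -0.707, 0.022, -0.022], 'force': [0.404, 0.135, -0.369], 'grip_width': -0.002}
```

View pics/s26z.png

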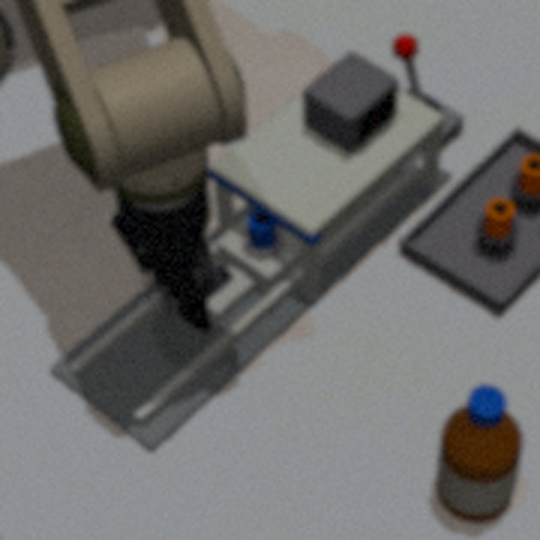

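Call:
drive_tool --gripper '[1,1,1,1,1,1,1,1,1]' --pt "0 0 0.004" --pt "0 0 0.004" --pt "0 0 0.004" --pt "0 0 0.004" --pt "0 0 0.003" --pt "0 0 0.002" --pt "0 0 0.002" --pt "0 0 0" --pt "0 0 0" --turn '[0,0,0,0,0,0,0,0,0]'

```text
time_s: 64.18
eef_pos: [483.3, -76.8, 44.4]
ee_rot: [-0.707, 0.707, -0.022, 0.022]
force: [-0.7, -2.5, 1.1]
grip_width: 0.004
```

Run:
```python
from h import *
p,d=cap('scene','s27'); st();print(pin('scene','tab_top'))
C=cloud('scene',d);P=C[(C[...,2]>64)&(C[...,2]<80)&(abs(C[...,0]-482)<35)&(C[...,1]>-120)&(C[...,1]<-20)]
```

```text
{'time_s': 64.233, 'joints': [-0.397, 0.478, 1.812, -0.0, 0.851, -0.334], 'eef_pos': [483.348, -76.745, 44.398], 'ee_rot': [-0.707, 0.707, -0.022, 0.022], 'force': [-1.231, -4.259, 2.3], 'grip_width': 0.0}
[(0.62, [485.3, -63.7, 73.5])]
```

Call:
drive_tool --gripper '[1,1,1,1,1,1,1]' --pt "0 0 0.002" --pt "0 0 0.002" --pt "0 0 0.001" --pt "0 0 0.001" --pt "0 0 0" --pt "0 0 0" --pt "0 0 0" --turn '[0,0,0,0,0,0,0]'

```text
time_s: 64.87
eef_pos: [483.7, -70.8, 44.4]
ee_rot: [-0.707, 0.707, -0.022, 0.022]
force: [-1.7, -4.7, 2.6]
grip_width: 0.002
```

Call:
drive_tool --gripper '[1,1,1,1,1,1,1,1]' --pt "0 0 0.001" --pt "0 0 0.001" --pt "0 0 0.001" --pt "0 0 0.001" --pt "0 0 0.001" --pt "0 0 0" --pt "0 0 0" --pt "0 0 0" --turn '[0,0,0,0,0,0,0,0]'

```text
time_s: 65.53
eef_pos: [483.9, -69.9, 44.5]
ee_rot: [-0.704, 0.709, -0.022, 0.022]
force: [-8.7, -32.9, -0.1]
grip_width: -0.001
```

Call:
drive_tool --gripper '[1,1,1,1,1,1,1,1,1,1,1,1,1,1,1]' --pt "0 0 -0.01" --pt "0 0 -0.015" --pt "0 0 -0.01" --pt "0 -0.01 0" --pt "0 -0.02 0" --pt "0 -0.025 0" --pt "0 -0.025 0" --pt "0 -0.025 0" --pt "0 -0.025 0" --pt "0 -0.02 0" --pt "0 -0.01 0" --pt "0 0 0" --pt "0 0 0" --pt "0 0 0" --pt "0 0 0" --turn '[0,0,0,0,0,0,0,0,0,0,0,0,0,0,0]'

```text
time_s: 66.78
eef_pos: [481.4, -100.2, 203.0]
ee_rot: [0.707, -0.706, 0.023, -0.021]
force: [-0.5, 0.3, -0.9]
grip_width: 0.001
```

Run:
```python
from h import *
st()
for n in('scene','top'):
    p,d=cap(n,n+'28'); print(n,pin(n,'tab_top'),pin(n,'clamp_tip'),pin(n,'new0'))
    C=cloud(n,d);hsv=cv2.cvtColor(p,cv2.COLOR_RGB2HSV)
    m=((hsv[...,0]<6)|(hsv[...,0]>172))&(hsv[...,1]>130)&(abs(C[...,0]-490)<60)&(abs(C[...,1]-250)<40)
    print('knob',m.sum(),C[m].mean(0),C[m].max(0))
    k=((C[...,2]>64)&(C[...,2]<80)&(abs(C[...,0]-484)<40)&(abs(C[...,1]+54)<25)); P=C[k]
    if len(P)>4: r=cv2.minAreaRect(P[:,:2].astype(np.float32)); print('tab',len(P),np.round(r[0],1),np.round(r[1],1),P.mean(0))
p=cv2.imread('pics/scene28.png'); cv2.imwrite('pics/s28z.png',cv2.resize(p[90:270,200:380],None,fx=3,fy=3,interpolation=2))
```

```text
{'time_s': 66.783, 'joints': [-0.444, 0.266, 1.637, 0.0, 1.241, -0.381], 'eef_pos': [481.427, -100.178, 203.014], 'ee_rot': [0.707, -0.706, 0.023, -0.021], 'force': [-0.471, 0.284, -0.924], 'grip_width': 0.001}
scene [(0.86, [488.0, -58.0, 70.8]), (0.51, [488.9, 7.9, -1.5])] [(0.71, [666.9, 432.8, 0.4]), (0.53, [478.3, 245.5, 98.5])] [(0.48, [490.2, 40.5, 16.7])]
knob 38 [481.37590497 242.23074859 104.75062127] [489.83386522 252.93963356 111.9948368 ]
tab 60 [485.3 -55.1] [12.7 37.3] [487.93512686 -55.67319402  70.72149291]
top [(0.59, [482.4, -52.7, 73.4])] [(0.53, [476.5, 254.2, 96.4])] [(0.62, [498.2, 105.8, 84.8])]
knob 44 [475.47004396 248.04173126 106.89483895] [485.22984472 257.07712985 115.99685245]
tab 13 [492.9 -52.8] [ 9.2 12.4] [492.41533229 -54.25492889  74.08631132]
```

View pics/s28z.png

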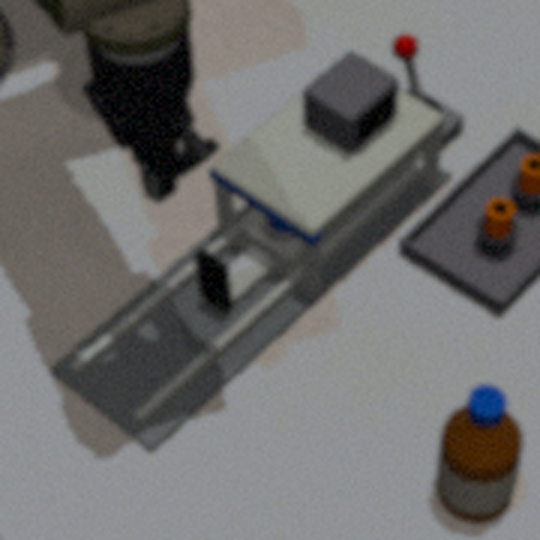

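Call:
drive_tool --gripper '[1,1,1,1,1,1,1,1,1,1,1,1,1,1,1,1,1,1,1,1]' --pt "-0.004 0 0.01" --pt "-0.004 0 0.018" --pt "-0.004 0 0.02" --pt "-0.004 0 0.02" --pt "-0.004 0 0.02" --pt "-0.004 0 0.02" --pt "-0.004 0 0.02" --pt "-0.004 0 0.02" --pt "-0.004 0 0.02" --pt "-0.004 0 0.02" --pt "-0.004 0 0.02" --pt "-0.004 0 0.02" --pt "-0.004 0 0.02" --pt "-0.004 0 0.02" --pt "-0.004 0 0.02" --pt "-0.004 0 0.02" --pt "-0.004 0 0.018" --pt "0 0 0.012" --pt "0 0 0.007" --pt "0 0 0" --turn '[0,0,0,0,0,0,0,0,0,0,0,0,0,0,0,0,0,0,0,0]'

```text
time_s: 68.85
eef_pos: [435.5, 249.0, 204.2]
ee_rot: [0.707, -0.707, 0.022, -0.022]
force: [0.3, -0.3, 0.4]
grip_width: -0.004
```

Call:
drive_tool --gripper '[1,1,1,1,1,1,1,1,1,1,1,1,1]' --pt "0 0 0" --pt "0 0 0" --pt "0 0 0" --pt "0 0 0" --pt "0 0.01 0" --pt "0 0.02 0" --pt "0 0.025 0" --pt "0 0.025 0" --pt "0 0.02 0" --pt "0 0.012 0" --pt "0 0.005 0" --pt "0 0 0" --pt "0 0 0" --turn '[0,0,0,0,0,0,0,0,0,0,0,0,0]'

```text
time_s: 69.93
eef_pos: [435.9, 248.0, 87.6]
ee_rot: [0.707, -0.707, 0.022, -0.022]
force: [-0.8, 0.2, 0.1]
grip_width: -0.001
```

Run:
```python
from h import *
cap('scene','s29'); st()
p=cv2.imread('pics/s29.png'); cv2.imwrite('pics/s29z.png',cv2.resize(p[50:230,240:420],None,fx=3,fy=3,interpolation=2))
```

```text
{'time_s': 69.983, 'joints': [0.283, 0.428, 1.745, -0.0, 0.967, 0.346], 'eef_pos': [436.097, 248.139, 87.972], 'ee_rot': [0.707, -0.707, 0.022, -0.023], 'force': [-0.633, 0.674, -0.153], 'grip_width': 0.001}
```

View pics/s29z.png

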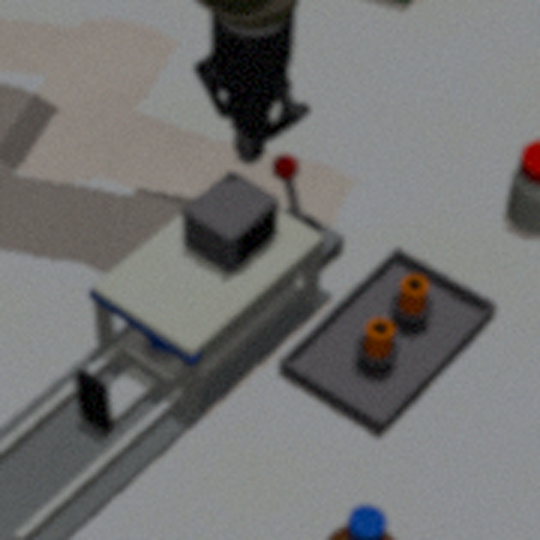

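Call:
drive_tool --gripper '[1,1,1,1,1,1,1,1,1,1,1,1,1,1,1,1]' --pt "0.004 0.003 0" --pt "0.005 0 0" --pt "0.006 0 0" --pt "0.006 0 0" --pt "0.006 0 0" --pt "0.006 0 0" --pt "0.006 0 0" --pt "0.006 0 0" --pt "0.005 0 0" --pt "0.005 0 0" --pt "0.004 0 0" --pt "0.003 0 0" --pt "0.002 0 0" --pt "0 0 0" --pt "0 0 0" --pt "0 0 0" --turn '[0,0,0,0,0,0,0,0,0,0,0,0,0,0,0,0]'

```text
time_s: 71.32
eef_pos: [499.5, 244.1, 84.4]
ee_rot: [0.707, -0.707, 0.022, -0.022]
force: [-0.2, 0.0, 0.7]
grip_width: -0.0
```

Run:
```python
from h import *
p,d=cap('scene','s30'); st();print(pin('scene','clamp_tip'))
p=cv2.imread('pics/s30.png'); cv2.imwrite('pics/s30z.png',cv2.resize(p[50:230,240:420],None,fx=3,fy=3,interpolation=2))
```

```text
{'time_s': 71.367, 'joints': [0.244, 0.535, 1.58, 0.0, 1.026, 0.306], 'eef_pos': [499.494, 244.139, 84.406], 'ee_rot': [0.707, -0.707, 0.022, -0.022], 'force': [-0.022, -0.557, 0.04], 'grip_width': -0.001}
[(0.53, [525.5, 242.0, 97.8])]
```

View pics/s30z.png

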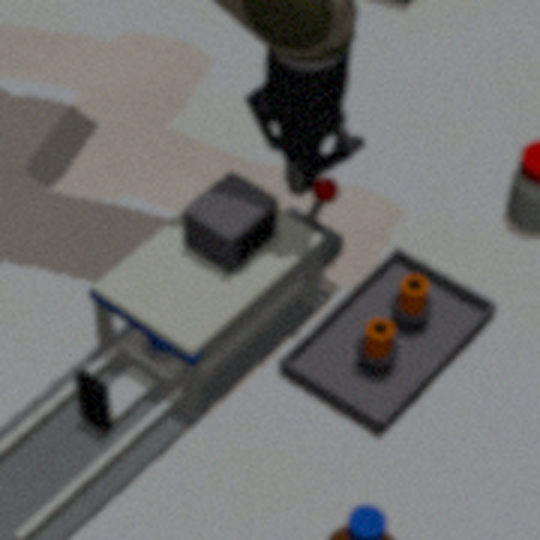

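Call:
drive_tool --gripper '[1,1,1,1,1,1,1,1]' --pt "0.002 0 0" --pt "0.002 0 0" --pt "0.002 0 0" --pt "0.002 0 0" --pt "0.002 0 0" --pt "0 0 0" --pt "0 0 0" --pt "0 0 0" --turn '[0,0,0,0,0,0,0,0]'

```text
time_s: 72.08
eef_pos: [509.6, 243.4, 84.4]
ee_rot: [0.707, -0.707, 0.022, -0.022]
force: [-0.0, 0.0, 0.2]
grip_width: 0.002
```

Call:
drive_tool --gripper '[1,1,1,1,1,1,1]' --pt "0.001 0 0" --pt "0.001 0 0" --pt "0.001 0 0" --pt "0.001 0 0" --pt "0 0 0" --pt "0 0 0" --pt "0 0 0" --turn '[0,0,0,0,0,0,0]'

```text
time_s: 72.67
eef_pos: [513.6, 243.2, 84.4]
ee_rot: [0.707, -0.707, 0.022, -0.022]
force: [-0.7, 0.4, 0.4]
grip_width: 0.003
```

Call:
drive_tool --gripper '[1,1,1,1,1,1,1]' --pt "0.001 0 0" --pt "0.001 0 0" --pt "0.001 0 0" --pt "0.001 0 0" --pt "0 0 0" --pt "0 0 0" --pt "0 0 0" --turn '[0,0,0,0,0,0,0]'

```text
time_s: 73.25
eef_pos: [515.8, 243.1, 83.9]
ee_rot: [-0.707, 0.707, -0.024, 0.02]
force: [-9.7, 0.0, 2.8]
grip_width: 0.004
```

Run:
```python
from h import *
p,d=cap('scene','s31'); st();print(pin('scene','clamp_tip'))
p=cv2.imread('pics/s31.png'); cv2.imwrite('pics/s31z.png',cv2.resize(p[50:230,240:420],None,fx=3,fy=3,interpolation=2))
```

```text
{'time_s': 73.3, 'joints': [0.235, 0.565, 1.531, 0.001, 1.051, 0.297], 'eef_pos': [515.793, 243.098, 83.969], 'ee_rot': [-0.707, 0.707, -0.024, 0.02], 'force': [-8.495, -0.075, 3.208], 'grip_width': -0.001}
[(0.41, [540.6, 240.4, 91.1])]
```

View pics/s31z.png

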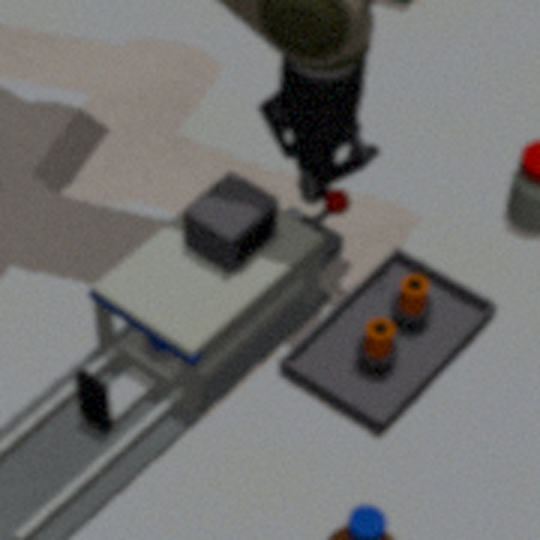

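Call:
drive_tool --gripper '[1,1,1,1,1]' --pt "0.001 0 0" --pt "0.001 0 0" --pt "0 0 0" --pt "0 0 0" --pt "0 0 0" --turn '[0,0,0,0,0]'

```text
time_s: 73.77
eef_pos: [516.3, 243.1, 83.7]
ee_rot: [-0.706, 0.707, -0.025, 0.019]
force: [-17.4, 0.7, 6.5]
grip_width: -0.003
```

Call:
drive_tool --gripper '[1,1,1,1,1,1,1,1,1,1,1,1,1,1,1,1,1]' --pt "-0.006 0 0" --pt "-0.01 0 0" --pt "-0.012 0 0" --pt "-0.012 0 0" --pt "-0.01 -0.01 0" --pt "-0.005 -0.02 0" --pt "0 -0.025 0" --pt "0 -0.025 0" --pt "0 -0.025 0" --pt "0 -0.02 0" --pt "0 -0.01 0" --pt "0 0 0" --pt "0 0 0" --pt "0 0 0" --pt "0 0 0" --pt "0 0 0" --pt "0 0 0" --turn '[0,0,0,0,0,0,0,0,0,0,0,0,0,0,0,0,0]'

```text
time_s: 75.18
eef_pos: [464.4, 246.2, 218.6]
ee_rot: [-0.707, 0.707, -0.023, 0.022]
force: [0.2, -0.5, -0.3]
grip_width: -0.001
```

Run:
```python
from h import *
st()
for n in('scene','top'):
    p,d=cap(n,n+'32'); print(n,pin(n,'tab_top'),pin(n,'clamp_tip'),pin(n,'spent0'))
    C=cloud(n,d)
    k=((C[...,2]>64)&(C[...,2]<80)&(abs(C[...,0]-484)<40)&(abs(C[...,1]+54)<25)); P=C[k]
    if len(P)>4: r=cv2.minAreaRect(P[:,:2].astype(np.float32)); print('tab',len(P),np.round(r[0],1),np.round(r[1],1))
    print(neck(n,p,d,3,18,30))
```

```text
{'time_s': 75.183, 'joints': [0.264, 0.325, 1.515, -0.0, 1.303, 0.327], 'eef_pos': [464.449, 246.203, 218.618], 'ee_rot': [-0.707, 0.707, -0.023, 0.022], 'force': [0.222, -0.474, -0.298], 'grip_width': -0.001}
scene [(0.91, [488.1, -60.0, 71.5]), (0.46, [494.1, 100.1, 78.0])] [(0.43, [541.1, 241.3, 91.7]), (0.17, [541.0, -442.2, 3.3])] [(0.74, [640.7, 232.2, 2.8]), (0.64, [488.8, 41.2, 35.9]), (0.52, [648.9, 165.2, 8.3])]
tab 61 [486.9 -54.8] [12.7 36.4]
[(102, [378.0, 148.0], [647.2, 224.8, 49.4]), (108, [366.0, 162.0], [651.6, 159.4, 49.8])]
top [(0.8, [483.3, -50.3, 70.9])] [(0.57, [539.2, 251.1, 91.6])] [(0.69, [647.2, 164.2, 4.3])]
tab 44 [483.3 -52.3] [ 9.2 30.6]
[(65, [255.0, 204.0], [645.5, 164.8, 52.4]), (64, [234.0, 206.0], [642.0, 229.9, 52.7])]
```

View pics/scene32.png

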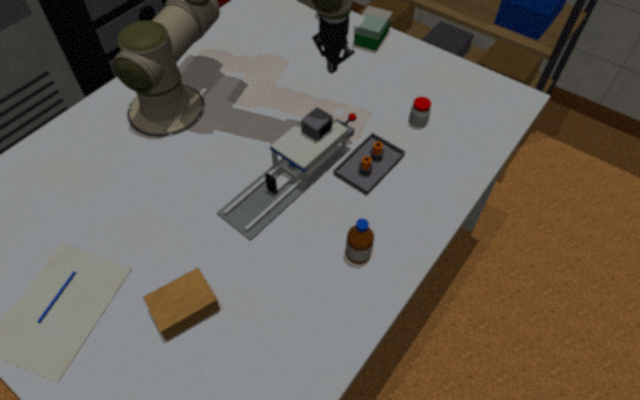

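View pics/top32.png

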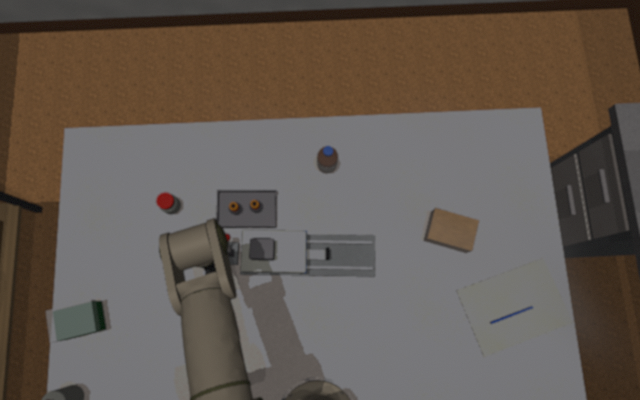

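```bash
python3 -c "
from rig import ctrl
print(ctrl.finish_job())"
```

```text
the job is handed in; nothing more can be done
None
```

The job is done in the order asked and handed in at about 75 s of the 210 s allowed; no verdict was reported.

- **Carriage out:** I drew it out by the black tab until it hit its end stop, about 19 N of resistance.
- **Spent sleeves:** there were two, and both now stand upright in the grey tray. Both cameras see them there.
- **New sleeves:** there were four, and each went into its own bore. Each stopped at the height where a seated sleeve was gripped. Before I pushed the carriage home, the neck tops measured about 71–72 mm above the table, where 71 mm means seated.
- **Carriage home:** I pushed it until it stopped, about 33 N of resistance. Both cameras put the tab within 0.5 mm of where it started.
- **Clamp lever:** I swung it right over until it hit its stop, about 17 N. The knob is now at about x = 540, z = 91.5 mm, which matches the clamped position.
- **Bystanders:** the bottle, jar and carton stand as they did in the first pictures, judged by eye.

The two cameras disagreed by about 3–5 mm in places. I corrected for this using the positions at which the robot actually gripped and placed sleeves. I noticed neither a knocked sleeve nor a slackened grip, and none of the last checks failed.

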